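# Snap a feed sample case shut in the bench pliers

### The arm

A 6-joint arm with a two-finger parallel gripper is mounted at the origin on the work surface. World frame = base frame: x ahead of the robot, y to its left, z up, the work surface at z = 0. Lengths are in m, angles in degrees, forces in N, time in s.
With the tool pointing down it reaches from about 0.25 to 0.775 m from the base axis. Payload 4 kg.
Tool frame: the origin (TCP) lies midway between the tips of the shut fingers; the grasp point (between the pads) lies 19 mm behind it; x points along the fingers, y is the direction in which the jaws open and shut, and the axes are right-handed (so a half turn about x gives the same grasp; the last joint's range is limited). The gripper opens to 85 mm and grips with 20 to 120 N. Pads are 22 mm wide; open, the fingers measure 114 mm over their backs; the gripper's body (76 mm by 85 mm) begins 54 mm behind the grasp point. The pads swing forward as they close: fully open they stand 13 mm farther back than shut.
Start: joints at [-75.693, 4.996, 78.535, -0, 96.463, -5.907], TCP at [0.19, -0.516, 0.231] pointing down, gripper open.
Joint ranges: [-177.83, 177.83], [-43.37, 116.18], [15.69, 146.23], [-61.86, 241.86], [9.47, 152.12], [-147.06, 147.06]. Speed limits (degrees/s): [159.86, 159.86, 180, 180, 180, 180].

### API

Orientations are given as a 3x3 rotation matrix whose columns are the frame's x, y, z axes.
In Python, from cell import robot, imaging, job_done gives the robot as it stands.
- The arm moves only by the tool jog_arm, never from a script. Its argument "rows" is a list that holds one entry, the list of rows, each a list of 5 numbers: the shift along the tool's x, y, z in cm, then the turn about the tool's x in degrees, then the opening, from -1 (shut) to 1 (fully open), so that 0 is half open. A call has 1 to 5 rows; each row shifts and turns the commanded pose from where the row before left it, along the tool's axes as they then stand; what a row does not reach is not made up. A row lasts 1/8 s, in which the tool goes at most 62.5 mm and 10.7 degrees, less where a joint would pass 70% of its speed; a pose out of reach is approached as far as the arm can. A call with a gripper value outside its range is refused whole. The fingers move at their own pace and stop on an object; "force" is the grip in N (left out, the last holds). Time passes only in rows, so rows that do not move let the fingers close. It gives the time, the measured TCP pose, the force and the opening at its end, in the units of the state.
- robot.state(): the state, without advancing time (a new reading comes with each control period).
- imaging.capture(name): name is "side" or "top" or "wrist"; returns a dict with "frame" (420x560x3 uint8, red, green, blue), "z_map" (420x560 float32, m along the optical axis (not along the pixel's ray), 0 where there is no reading), "vertical_fov" (degrees; the focal length in pixels is half the picture's height over the tangent of half this angle, whatever the lens; pixels are square), "cx", "cy" (the principal point, pixels), "D" ([k1, k2, p1, p2, k3] as OpenCV has them; the pictures are not rectified), "R" (3x3) and "t" (3): a world point X has camera coordinates R X + t. Camera axes: x right, y down, z forward; pixel columns grow to the right and rows downward; lengths in m; the calibration is good to about 2 mm. A picture is of the moment at which its call begins.
- job_done(): hands the job in, once; it reports no verdict.
The state is a dict: "t": time; "qpos": joint angles; "joint_velocities": joint speeds; "effort": joint torques, N m; "tool_pos": TCP position; "eef_rot": TCP orientation; "contact_force": force on the tool from outside, world axes, zero at the start; "wrist_torque": the same for the moment, N m; "width": finger opening in m.
Only numpy, scipy, OpenCV 4.12 (cv2) and the standard library are available. Lean on these libraries where they do the work, as an engineer would, in place of code of your own. Each camera call takes 0.05 s, during which the arm holds its last target.

### The job

Lay the filled sample case on the fixture's bed with its flange to the pliers' side and slide it fully home against the blue stop. Push the toggle clamp's orange handle over past its dead point so that the pad holds the case down, then press the red handle of the bench-held pliers down until the case's stud clicks home, and let the handle spring back up. Leave the other things on the bench where they stand.

Things in the scene. Friction and masses are not known exactly. Their poses are not given: they have to be found in the camera images.
- case_center (a point): Loose filled sample case, white below, straw-coloured above: 120 (x) x 44 (y) x 40 (z) mm, about 0.25 kg, flat on its bottom. The point is its centre, 20 mm above its underside. A flange (34 mm long, 6 thick) sticks out 28 mm from its -y side, centred at x = +30 mm. Grip the 44 mm width near the -x end. Starts on the bench left or right of the bed, flange roughly to the robot's right.
- stud_hole (a point): Top of the flange at the stud's axis: (30, -40, 2) mm from the case's centre in the case's axes. The orange pin comes up here by 3.5 mm when the stud has clicked.
- snap_stud (a joint): Orange press stud under the flange, m: 0 = open (its 14 mm head hangs 5 mm below the flange), 0.005 = clicked home (counts from 0.004). The pliers' lower jaw pushes it up; it is a tight fit that needs about 10 N and stays where it has been pushed.
- fixture: Fixed closing fixture, its pose differs each time. Origin at bench level under the case's place; x is the way the case slides in (away from the robot), y left, z up. Bed 58 mm wide from x = -150 to 60 mm, its top at z = 30 mm, blue stop across x = 60 mm. Jaws and pliers stand on the -y side, toggle clamp on the +y side.
- home (a point): Fixture axes; on the bed's top where the middle of the case's underside belongs: home, the case's centre is 20 mm above it, axes alike, flange between the pliers' jaws. Fences at y = +-24 mm (2 mm free each side) begin at x = -20 mm and flare out from x = -45 mm, 6 mm high (left one 15): set the case down with its centre at x = -90 mm, then slide it 90 mm in +x.
- pliers_hinge (a point): Hinge of the bench-held pliers, fixture axes; axis along x. Lower handle and forked upper jaw are fixed; the red upper handle (towards -y) carries the lower jaw, which rises under the stud when the handle is pressed down.
- dust_pipe (a point): Fixture axes; middle of the axis of a fixed grey pipe, 18 mm radius (21 at its collars), 193 mm long along y, about 70 mm above the pliers' handle, on two posts at x = +47 mm. It blocks the way from above: reach the red pad from the robot's side under it, tool tilted about 45 degrees, fingers pointing to +x and down.
- press_pad (a point): Top centre of the red pad (36 x 55 mm) near the end of the pliers' upper handle, 100 mm from the hinge, at rest about 93 mm above the bench, sloping up 21 degrees towards the fixture's -y. Press it 20 to 25 mm down: 3 N at first, about 9 N while the stud goes in; then the jaws are shut and it stops hard.
- pliers_handle (a joint): Pliers' upper handle, rad: 0 = open (sprung up), grows as it is pressed down; the jaw meets the stud at about 0.07, the stud is fully home at about 0.16 and the jaws are shut at about 0.2. A spring lifts it back when let go.
- clamp_hinge (a point): Hinge of the toggle clamp's handle, fixture axes; axis along x, plane of the clamp 20 mm beyond the case's middle. The arm (62 mm, pad at its end) hinges 18 mm to the -y of it, stands up when open, reaching 150 mm above the bench, and comes down on the case as the handle closes.
- clamp_grip (a point): On the axis of the orange handle (20 mm thick), 105 mm from its hinge and 20 mm below its top end. Open, the handle stands upright, leaning 0.05 rad to the fixture's +y.
- clamp_handle (a joint): Toggle clamp handle, rad: 0 = open, upright; grows as it swings over and down to the fixture's +y side. Dead point at 0.95, about 10 N at the grip before it; beyond it a spring throws it shut and the pad rests on a homed case at about 1.25 (with nothing under the pad it goes to 1.42).
- beaker: Loose white beaker, 64 mm wide, 75 mm high, origin under its centre; stands on the other side of the bed from the case. Not to be disturbed.
- jar: Loose glass jar, 56 mm wide, 85 mm high, behind the fixture. Not to be disturbed.
- dish: Loose blue dish, 90 mm wide, 30 mm high, far left, beyond the toggle clamp. Not to be disturbed.
- brush: Loose hand brush, 200 mm long, on the left. Not to be disturbed.
- driver: Loose screwdriver, 180 mm long, on the right. Not to be disturbed.

How it is judged:
By the outcome, as a careful person would: the job done as asked, in the order asked, and still so for the second after the job is handed in, with the robot touching nothing.
It also fails if it takes over 70 s, if anything falls off the work surface, if the arm or the gripper's body presses on something with over 40 N, if the wrist force passes 120 N, or if a joint passes its speed limit or range.

## Working session

There is one attempt and no reset: what is moved stays moved. The work goes in short steps, Python scripts to look and compute and a tool call to move; the robot and the scene stay as the last step left them, time stands still between calls to the robot, and variables do not carry over. Pictures are saved under pics/ and viewed, and the job is handed in when it is done.

Besides the shell and the picture viewer there is one more tool, called after "Call:" by a JSON object that holds its "op" and its "data", one argument or row to a line. jog_arm: Moves the arm, as the interface text tells. Its arguments: {"type":"object","properties":{"rows":{"type":"array"},"force":{"type":"number"}},"required":["rows"]}

```bash
mkdir -p pics; ls; cat > h.py <<'E'
import numpy as np, cv2, pickle
from cell import robot, imaging, job_done
def cap(n,tag):
    d=imaging.capture(n); cv2.imwrite(f'pics/{tag}.png',cv2.cvtColor(d['frame'],cv2.COLOR_RGB2BGR)); pickle.dump(d,open(f'{tag}.pkl','wb')); return d
def K(d):
    f=210/np.tan(np.radians(d['vertical_fov'])/2); return np.array([[f,0,d['cx']],[0,f,d['cy']],[0,0,1.]])
def cloud(d):
    h,w=d['z_map'].shape; u,v=np.meshgrid(np.arange(w),np.arange(h))
    p=cv2.undistortPoints(np.stack([u,v],-1).reshape(-1,1,2).astype(np.float64),K(d),np.array(d['D'],float)).reshape(h,w,2)
    z=d['z_map'].astype(float); c=np.stack([p[...,0]*z,p[...,1]*z,z],-1)
    W=(c-np.array(d['t']))@np.array(d['R']); W[z==0]=np.nan; return W
def proj(d,P):
    P=np.atleast_2d(P).astype(float); r,_=cv2.Rodrigues(np.array(d['R'],float))
    return cv2.projectPoints(P.reshape(-1,1,3),r,np.array(d['t'],float),K(d),np.array(d['D'],float))[0].reshape(-1,2)
def st():
    s=robot.state(); np.set_printoptions(precision=4,suppress=True)
    for k in s: print(k,np.array(s[k]).round(4).tolist())
E
python3 - <<'E'
from h import *
st()
for n in ['side','top','wrist']:
    d=cap(n,n+'0'); print(n,d['vertical_fov'],d['cx'],d['cy'],d['D'],'campos',-np.array(d['R']).T@d['t'])
E
```

```text
pics
t 0.0
qpos [-75.6957, 5.04, 78.6272, -0.0007, 96.4633, -5.9072]
joint_velocities [-0.0306, 0.1044, 0.0125, -0.0195, 0.0791, -0.0603]
effort [-0.0007, -35.1865, -31.3276, -0.0002, 0.0107, -0.0]
tool_pos [0.1899, -0.5156, 0.2301]
eef_rot [[-0.0006, 0.3455, -0.9384], [0.0022, -0.9384, -0.3455], [-1.0, -0.0023, -0.0002]]
contact_force [-0.5236, -0.1969, 0.2926]
wrist_torque [0.0059, 0.0136, 0.0335]
width 0.0853
side 55.16804140073638 278.72016710024104 209.16080784449406 [0.0136 0.     0.     0.     0.    ] campos [0.2461 0.7089 0.8438]
top 54.188463703086505 281.0926356513334 208.0373170847484 [-0.0635  0.      0.      0.      0.    ] campos [ 0.4042 -0.0429  1.1859]
wrist 63.99999712923053 274.770692220769 210.4068998417882 [-0.0798  0.      0.      0.      0.    ] campos [ 0.2657 -0.4886  0.3738]
```

View pics/top0.png

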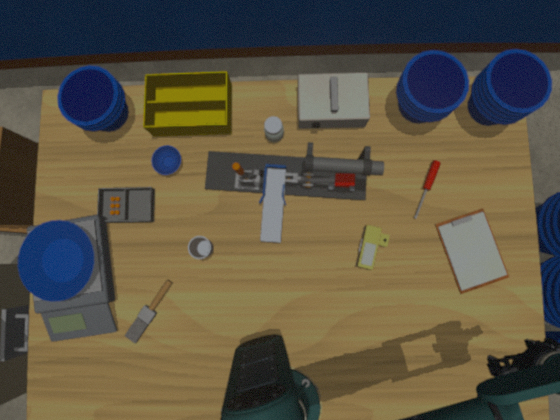

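View pics/side0.png

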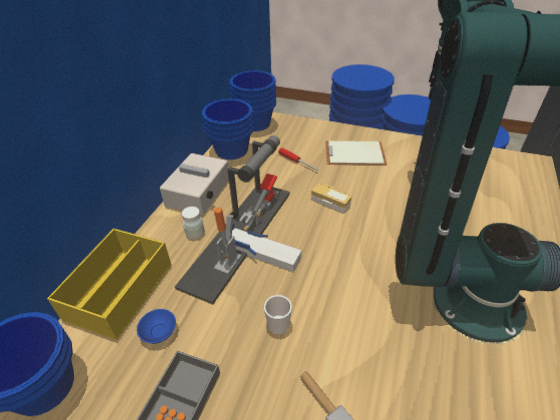

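The top view shows the fixture (bed at about (272,205), clamp handle (237,168), red pad (345,180), pipe (340,165)). The case is at (370,247) with its flange to the right at (387,240). The beaker is at (200,247).

```bash
python3 - <<'E'
from h import *
d=pickle.load(open('top0.pkl','rb'))
im=cv2.cvtColor(d['frame'],cv2.COLOR_RGB2BGR)
cv2.imwrite('pics/topc.png',cv2.resize(im[140:280,195:400],None,fx=3.9,fy=3.9,interpolation=cv2.INTER_CUBIC))
d=pickle.load(open('side0.pkl','rb'))
im=cv2.cvtColor(d['frame'],cv2.COLOR_RGB2BGR)
cv2.imwrite('pics/sidec.png',cv2.resize(im[130:305,170:370],None,fx=3.4,fy=3.4,interpolation=cv2.INTER_CUBIC))
E
```

```text
(no output)
```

View pics/topc.png

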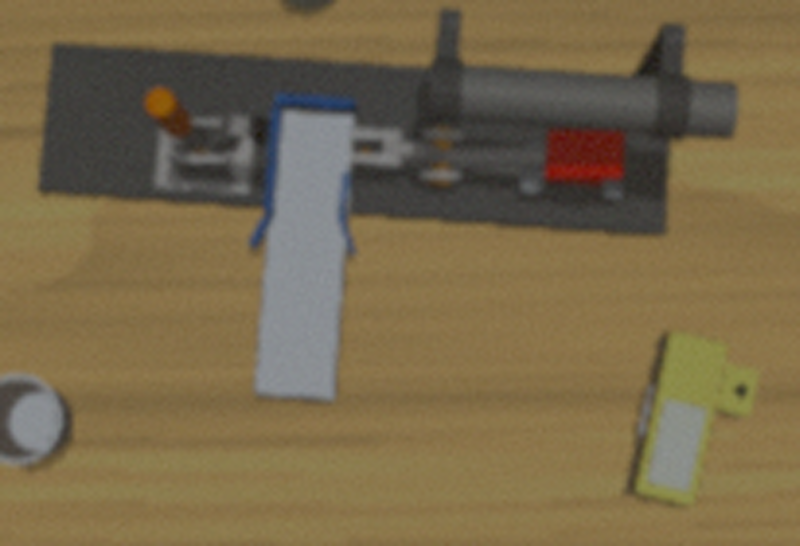

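View pics/sidec.png

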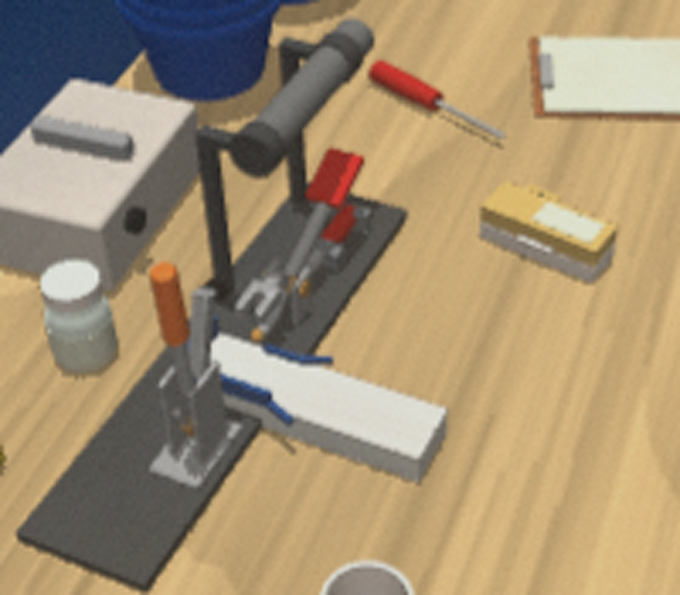

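View pics/wrist0.png

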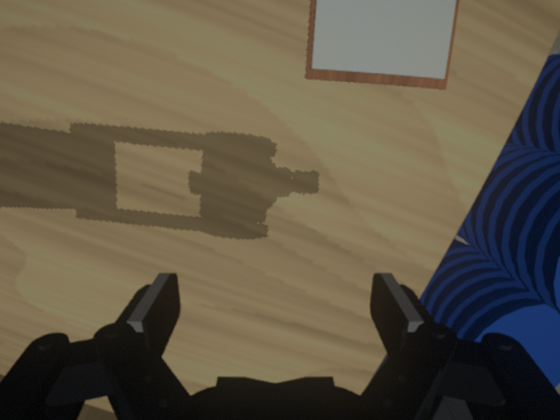

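```bash
python3 - <<'E'
from h import *
d=pickle.load(open('top0.pkl','rb')); W=cloud(d); F=d['frame'].astype(int)
def rect(name,m):
    n,l,s,c=cv2.connectedComponentsWithStats(m.astype(np.uint8)); i=1+np.argmax(s[1:,4]); P=W[l==i]
    r=cv2.minAreaRect((P[:,:2]*1000).astype(np.float32)); print(name,s[i],'rect',r,'box',cv2.boxPoints(r).round(1).tolist(),'zmed',np.nanmedian(P[:,2])); return P
v,u=np.mgrid[0:420,0:560]
reg=lambda a,b,c,e:(u>=a)&(u<b)&(v>=c)&(v<e)
z=W[...,2]
P=rect('case', reg(350,395,220,275)&(z>.03)&(z<.06))
P=rect('casetop+flange', reg(350,395,220,275)&(z>.01)&(z<.06))
P=rect('bed', reg(250,300,190,250)&(z>.02)&(z<.034)&(F[...,2]>F[...,0]-25)&(F[...,0]>110))
P=rect('base', reg(200,380,140,210)&(F.sum(-1)<200)&(z<.03))
R=F[...,0];G=F[...,1];B=F[...,2]
P=rect('red', reg(320,360,160,200)&(R>120)&(G<60)&(z>.05))
print(np.nanmean(P,0)); 
P=rect('orange', reg(225,250,155,190)&(R>130)&(B<60)&(z>.08)); print(P[np.argmax(P[:,2])],np.nanmean(P,0))
P=rect('beaker', reg(180,215,230,265)&(z>.06)&(z<.09))
P=rect('pipe', reg(300,390,140,190)&(z>.12))
print('bed pix z', np.nanmedian(z[205:235,265:280]),F[220,272],F[175,345])
P=rect('blue', reg(255,300,160,210)&(B>R+30)&(z>.02))
E
```

```text
case [357 224  25  46 716] rect ((436.310302734375, -251.0972900390625), (45.34122085571289, 120.029052734375), 75.10108947753906) box [[372.5, -257.6000061035156], [488.5, -288.3999938964844], [500.1000061035156, -244.60000610351562], [384.1000061035156, -213.8000030517578]] zmed 0.04081856809080865
casetop+flange [356 224  34  46 882] rect ((433.00018310546875, -263.28350830078125), (76.4043960571289, 120.00334930419922), 74.94725799560547) box [[365.1000061035156, -284.6000061035156], [481.0, -315.79998779296875], [500.8999938964844, -242.0], [385.0, -210.8000030517578]] zmed 0.040165212138971174
bed [261 190  23  53 969] rect ((529.3949584960938, 17.44837188720703), (57.325042724609375, 148.14346313476562), 84.75424194335938) box [[453.0, -4.300000190734863], [600.5, -17.899999618530273], [605.7999877929688, 39.20000076293945], [458.29998779296875, 52.79999923706055]] zmed 0.030273357256480768
base [ 206  152  106   41 1939] rect ((656.8217163085938, 56.6036376953125), (305.8160400390625, 114.20979309082031), 85.76564025878906) box [[588.5999755859375, -91.69999694824219], [702.5
[... 1125 characters left out ...]
0277579
pipe [ 305  142   79   34 1362] rect ((649.2512817382812, -171.32147216796875), (191.31491088867188, 74.7574234008789), 84.77860260009766) box [[603.2999877929688, -263.20001220703125], [677.7999877929688, -270.0], [695.2000122070312, -79.5], [620.7000122070312, -72.69999694824219]] zmed 0.20020386003434526
bed pix z 0.030440858685845493 [138 143 147] [94 22 14]
blue [260 164  26  38 110] rect ((632.8720092773438, 32.76438903808594), (48.43867492675781, 120.98362731933594), 52.468448638916016) box [[570.0999755859375, 50.400001525878906], [666.0999755859375, -23.299999237060547], [695.5999755859375, 15.100000381469727], [599.7000122070312, 88.80000305175781]] zmed 0.04770004399723092
```

Call:
{"op": "jog_arm", "data": {
  "rows": [
    [[0,0,0,8.8,1],[0,0,0,8.8,1],[0,0,0,8.8,1],[0,0,0,8.8,1],[0,0,0,0,1]]
  ]
}}

```text
t: 0.78
tool_pos: [0.19, -0.516, 0.2309]
eef_rot: [[-0.0, -0.257, -0.966], [0.001, -0.966, 0.257], [-1.0, -0.001, 0.0]]
contact_force: [-0.1, 0.7, -0.7]
width: 0.0851
```

```bash
cat >> h.py <<'E'
YAW=-5.25; FO=np.array([.605,.0105])
def fx(p,z=0):
    a=np.radians(YAW); R=np.array([[np.cos(a),-np.sin(a)],[np.sin(a),np.cos(a)]])
    return np.r_[FO+R@np.array(p[:2],float), z if len(p)<3 else p[2]]
def tofx(W):
    a=np.radians(YAW); R=np.array([[np.cos(a),-np.sin(a)],[np.sin(a),np.cos(a)]])
    W=np.asarray(W,float); return np.concatenate([(W[...,:2]-FO)@R,W[...,2:3]],-1)
def go(target,s=None):
    s=s or robot.state(); R=np.array(s['eef_rot']); 
    print('delta cm',(R.T@(np.array(target)-np.array(s['tool_pos']))*100).round(2),'pos',np.array(s['tool_pos']).round(4),'yaw(tool y)',np.degrees(np.arctan2(R[1,1],R[0,1])).round(2),'F',np.round(s['contact_force'],1),'w',round(s['width'],4),'t',s['t'])
E
python3 -c "
from h import *
go([.36,-.235,.20])"
```

```text
delta cm [  3.11 -31.52  -9.21] pos [ 0.19   -0.516   0.2309] yaw(tool y) -104.88 F [-0.1  0.7 -0.7] w 0.0851 t 0.775
```

Call:
{"op": "jog_arm", "data": {
  "rows": [
    [[0.5,-5.5,-2.0,0,1],[0.5,-5.5,-2.0,0,1],[0.5,-5.5,-2.0,0,1],[0.5,-5.5,-2.0,0,1],[0.5,-5,-2.0,0,1]]
  ]
}}

```text
t: 1.4
tool_pos: [0.3572, -0.2794, 0.2062]
eef_rot: [[0.001, -0.256, -0.967], [-0.0, -0.967, 0.256], [-1.0, 0.0, -0.001]]
contact_force: [1.2, -1.4, 1.5]
width: 0.0854
```

Call:
{"op": "jog_arm", "data": {
  "rows": [
    [[0.5,-4,-2,0,1],[0,0,0,0,1]]
  ]
}}

```text
t: 1.65
tool_pos: [0.3873, -0.2453, 0.2007]
eef_rot: [[-0.0, -0.251, -0.968], [0.001, -0.968, 0.251], [-1.0, -0.001, 0.001]]
contact_force: [-0.5, -0.9, 0.4]
width: 0.0857
```

```bash
python3 - <<'E'
from h import *
go([.3899,-.2388,.016])
d=cap('wrist','w1'); W=cloud(d); z=W[...,2]
P=W[(z>.035)&(z<.05)]
m=((z>.036)&(z<.046)).astype(np.uint8); m=cv2.morphologyEx(m,cv2.MORPH_OPEN,np.ones((3,3)))
n,l,s,c=cv2.connectedComponentsWithStats(m); i=1+np.argmax(s[1:,4]); print(s[i])
P=W[l==i]; r=cv2.minAreaRect((P[:,:2]*1000).astype(np.float32)); print(r,np.nanmedian(P[:,2]))
E
```

```text
delta cm [18.47 -0.67 -0.11] pos [ 0.3873 -0.2453  0.2007] yaw(tool y) -104.54 F [-0.5 -0.9  0.4] w 0.0857 t 1.65
[ 242   68   51  135 6571]
((436.2881774902344, -250.3656005859375), (44.14434051513672, 118.96881103515625), 75.29346466064453) 0.04104307033074687
```

View pics/w1.png

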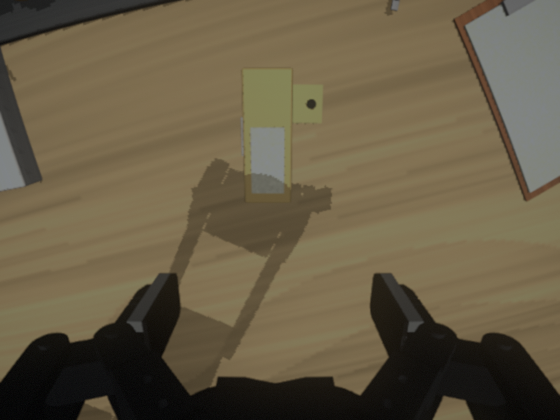

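Call:
{"op": "jog_arm", "data": {
  "rows": [
    [[5,-0.5,0,0,1],[5,0,0,0,1],[4,0,0,0,1],[0,0,0,0,1]]
  ]
}}

```text
t: 2.2
tool_pos: [0.3843, -0.242, 0.058]
eef_rot: [[-0.007, -0.259, -0.966], [0.005, -0.966, 0.259], [-1.0, -0.003, 0.008]]
contact_force: [0.3, -0.0, 0.7]
width: 0.0855
```

```bash
python3 -c "
from h import *
go([.3899,-.2382,.014])"
```

```text
delta cm [ 4.4  -0.5  -0.47] pos [ 0.3843 -0.242   0.058 ] yaw(tool y) -105.03 F [ 0.3 -0.   0.7] w 0.0855 t 2.2
```

Call:
{"op": "jog_arm", "data": {
  "rows": [
    [[2,-0.45,-0.45,0,1],[2.2,0,0,0,1],[0,0,0,0,1]]
  ]
}}

```text
t: 2.58
tool_pos: [0.3927, -0.2404, 0.02]
eef_rot: [[-0.0, -0.259, -0.966], [-0.0, -0.966, 0.259], [-1.0, 0.0, 0.0]]
contact_force: [-0.3, -0.1, -0.7]
width: 0.0854
```

```bash
python3 -c "
from h import *
go([.3899,-.2382,.016]);cap('wrist','w2')"
```

```text
delta cm [ 0.4  -0.14  0.33] pos [ 0.3927 -0.2404  0.02  ] yaw(tool y) -105.01 F [-0.3 -0.1 -0.7] w 0.0854 t 2.575
```

View pics/w2.png

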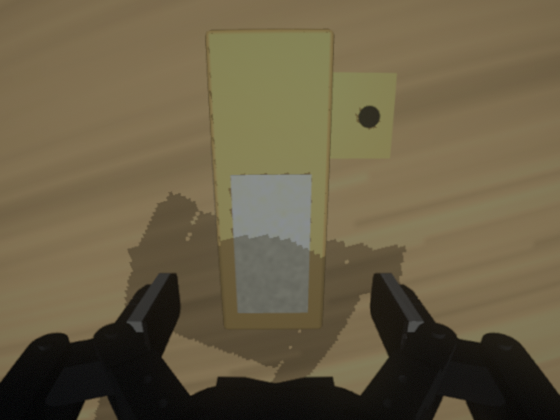

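Fingers straddle the case, which spans x 205–333 px and lies between the fingers at 160 and 390 px, slightly left-right balanced. Small correction, then grip.

Call:
{"op": "jog_arm", "data": {
  "rows": [
    [[0.4,-0.15,0.3,0,1],[0,0,0,0,-0.5],[0,0,0,0,-0.5],[0,0,0,0,-0.5],[0,0,0,0,-0.5]]
  ],
  "force": 50
}}

```text
t: 3.25
tool_pos: [0.3908, -0.2379, 0.016]
eef_rot: [[0.001, -0.259, -0.966], [-0.001, -0.966, 0.259], [-1.0, 0.001, -0.001]]
contact_force: [-0.8, -0.9, 3.5]
width: 0.0433
```

Call:
{"op": "jog_arm", "data": {
  "rows": [
    [[0,0,0,0,-0.5],[-2,0,0,0,-0.5],[-4,0,0,0,-0.5],[-4,0,0,0,-0.5],[0,0,0,0,-0.5]]
  ]
}}

```text
t: 3.88
tool_pos: [0.392, -0.2386, 0.1179]
eef_rot: [[0.005, -0.258, -0.966], [-0.004, -0.966, 0.258], [-1.0, 0.002, -0.006]]
contact_force: [-0.6, 0.2, -2.7]
width: 0.0427
```

```bash
python3 -c "
from h import *
go(fx([-.138,0,.116]));cap('wrist','w3');cap('side','s3')"
```

```text
delta cm [  0.13 -27.24  -0.54] pos [ 0.392  -0.2386  0.1179] yaw(tool y) -104.98 F [-0.6  0.2 -2.7] w 0.0427 t 3.875
```

View pics/w3.png

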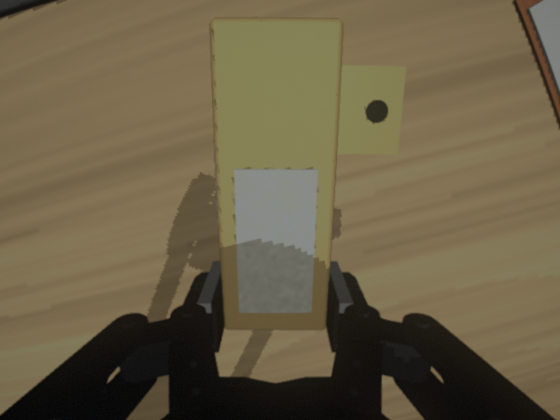

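View pics/s3.png

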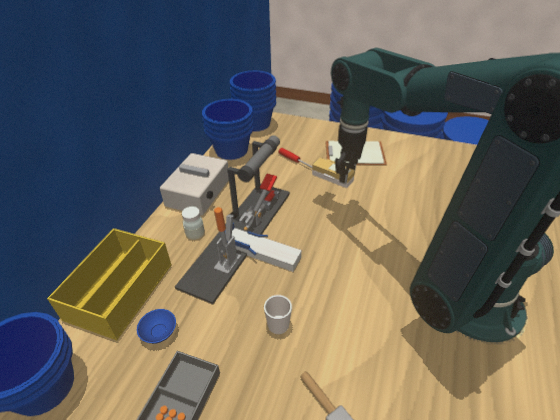

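Call:
{"op": "jog_arm", "data": {
  "rows": [
    [[0,0,0,-4.9,-0.5],[0,0,0,-4.9,-0.5],[-1,-4,0,0,-0.5],[-1,-4,0,0,-0.5],[0,-4,0,0,-0.5]]
  ]
}}

```text
t: 4.6
tool_pos: [0.4002, -0.1164, 0.1331]
eef_rot: [[-0.003, -0.091, -0.996], [0.002, -0.996, 0.091], [-1.0, -0.001, 0.004]]
contact_force: [0.4, 0.3, -2.5]
width: 0.0426
```

```bash
python3 -c "
from h import *
go(fx([-.147,0,.14]));cap('wrist','w4')"
```

```text
delta cm [ -0.68 -14.51  -4.53] pos [ 0.4002 -0.1164  0.1331] yaw(tool y) -95.22 F [ 0.4  0.3 -2.5] w 0.0426 t 4.6
```

View pics/w4.png

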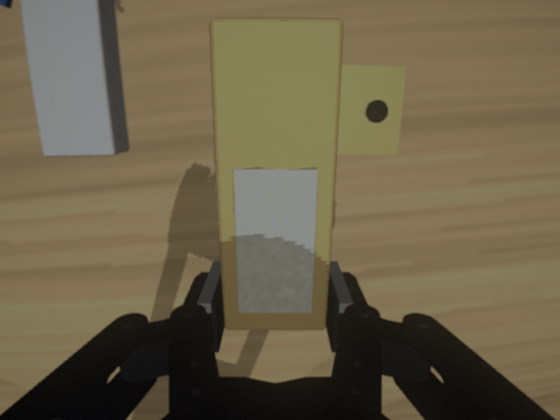

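```bash
python3 - <<'E'
from h import *
for t,(a,b,c,e) in {'w4':(0,150,0,180),'top0':(250,300,190,250)}.items():
    d=pickle.load(open(t+'.pkl','rb')); W=cloud(d); z=W[...,2]; m=np.zeros(z.shape,bool); m[c:e,a:b]=1
    P=W[m&(z>.026)&(z<.034)]; r=cv2.minAreaRect((P[:,:2]*1000).astype(np.float32)); print(t,r,cv2.boxPoints(r).round(1).tolist(),np.nanmedian(P[:,2]))
    f=tofx(P)*1000
    for x0 in range(-150,0,15):
        q=f[(f[:,0]>x0)&(f[:,0]<x0+15)]
        if len(q)>10: print(x0,q[:,1].min().round(1),q[:,1].max().round(1),len(q))
    print(np.percentile(f[:,0],[0,1,3]))
d=pickle.load(open('w3.pkl','rb')); W=cloud(d)
# case tilt
P=W[20:300:20,270]; print(P)
E
```

```text
w4 ((512.1055297851562, 24.939163208007812), (67.02943420410156, 110.28784942626953), 84.909423828125) [[454.20001220703125, -3.5999999046325684], [564.0999755859375, -13.300000190734863], [570.0, 53.400001525878906], [460.20001220703125, 63.20000076293945]] 0.030869864179601282
-150 -27.8 31.4 1368
-135 -27.2 31.5 1561
-120 -27.2 31.1 1626
-105 -27.3 31.4 1692
-90 -27.2 31.7 1750
-75 -27.2 31.8 1797
-60 -27.4 31.7 1838
-45 -27.5 39.5 458
[-148.94872023 -147.48471627 -145.00429723]
top0 ((528.2997436523438, 16.687604904174805), (77.0459213256836, 148.76429748535156), 88.8614273071289) [[453.20001220703125, -20.299999237060547], [601.9000244140625, -23.299999237060547], [603.4000244140625, 53.70000076293945], [454.70001220703125, 56.70000076293945]] 0.030297229280293318
-150 -27.8 26.7 101
-135 -29.3 28.1 101
-120 -28.5 28.1 102
-105 -29.3 27.6 105
-90 -28.8 28.7 99
-75 -27.9 27.1 102
-60 -29.6 28.5 96
-45 -37.1 40.2 108
-30 -29.6 27.2 93
-15 -29.0 22.9 79
[-150.84757409 -149.66451576 -146.57728252]
[[ 0.49491666 -0.26449917  0.14285941]
 [ 0.4890012  -0.26290376  0.1430801 ]
 [ 0.48302524 -0.26128848  0.14309248]
 [ 0.4769072  -0.259637    0.14339676]
 [ 0.47068182 -0.25795276  0.14346873]
 [ 0.46429133 -0.25621925  0.14323243]
 [ 0.45773206 -0.2544433   0.14337389]
 [ 0.45073893 -0.2525302   0.14188922]
 [ 0.44398547 -0.25071509  0.14339478]
 [ 0.43645275 -0.24865788  0.14229015]
 [ 0.42922721 -0.24670716  0.14331742]
 [ 0.42160787 -0.2446421   0.14378459]
 [ 0.41331043 -0.24238194  0.1433847 ]
 [ 0.40530247 -0.2402141   0.14430241]]
```

Call:
{"op": "jog_arm", "data": {
  "rows": [
    [[0,-4,-1.0,0,-0.5],[0,-4,-1,0,-0.5],[0,-4,-1,0,-0.5],[0,-2.6,-1,0,-0.5],[0,0,0,0,-0.5]]
  ]
}}

```text
t: 5.28
tool_pos: [0.453, 0.0253, 0.1323]
eef_rot: [[-0.006, -0.087, -0.996], [0.001, -0.996, 0.087], [-1.0, -0.0, 0.006]]
contact_force: [-0.6, 0.0, -3.2]
width: 0.043
```

```bash
python3 - <<'E'
from h import *
go(fx([-.137,0.001,.046]))
d=cap('wrist','w5'); W=cloud(d); z=W[...,2];f=tofx(W)*1000
m=(z>.026)&(z<.034)&(abs(f[...,1])<45)
q=f[m]
for x0 in range(-150,60,15):
    s=q[(q[:,0]>x0)&(q[:,0]<x0+15)]
    if len(s)>10: print(x0,s[:,1].min().round(1),s[:,1].max().round(1),len(s))
E
```

```text
delta cm [ 8.62 -0.01 -1.62] pos [0.453  0.0253 0.1323] yaw(tool y) -95.0 F [-0.6  0.  -3.2] w 0.043 t 5.275
-30 -26.1 27.5 411
-15 -26.6 27.5 909
```

View pics/w5.png

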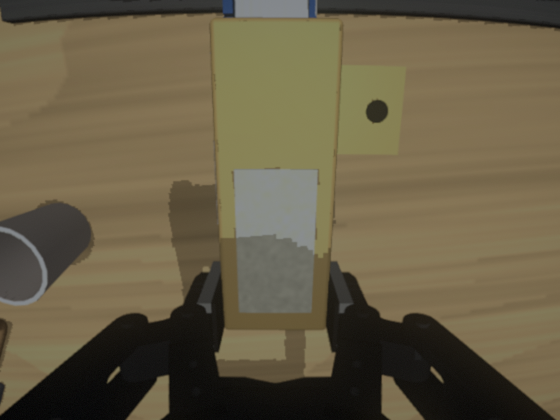

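Call:
{"op": "jog_arm", "data": {
  "rows": [
    [[3,0,-0.8,0,-0.5],[3,0,-0.8,0,-0.5],[1.5,0,0,0,-0.5],[0.8,0,0,0,-0.5],[0,0,0,0,-0.5]]
  ]
}}

```text
t: 5.95
tool_pos: [0.4698, 0.0221, 0.0521]
eef_rot: [[-0.001, -0.091, -0.996], [-0.0, -0.996, 0.091], [-1.0, 0.0, 0.001]]
contact_force: [-0.1, 0.4, -3.0]
width: 0.0428
```

```bash
python3 - <<'E'
from h import *
go(fx([-.137,0.001,.046]))
d=cap('side','s6'); im=cv2.cvtColor(d['frame'],cv2.COLOR_RGB2BGR)
cv2.imwrite('pics/s6c.png',cv2.resize(im[150:305,190:370],None,fx=4,fy=3.8,interpolation=cv2.INTER_CUBIC))
E
```

```text
delta cm [ 0.61 -0.19  0.13] pos [0.4698 0.0221 0.0521] yaw(tool y) -95.21 F [-0.1  0.4 -3. ] w 0.0428 t 5.95
```

View pics/s6c.png

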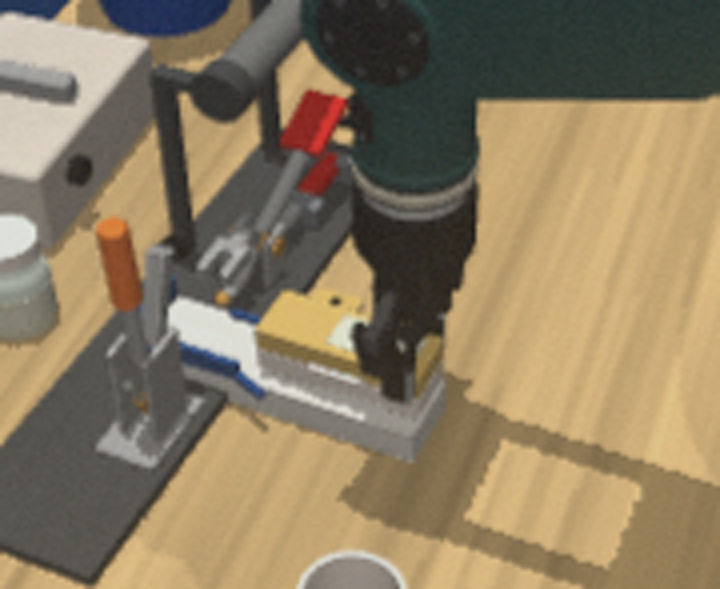

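Call:
{"op": "jog_arm", "data": {
  "rows": [
    [[0.3,-0.15,0,0,-0.5],[0.2,0,0,0,-0.5],[0.1,0,0,0,-0.5],[0,0,0,0,-0.5]]
  ]
}}

```text
t: 6.5
tool_pos: [0.4704, 0.0239, 0.0464]
eef_rot: [[0.0, -0.09, -0.996], [-0.0, -0.996, 0.09], [-1.0, 0.0, -0.0]]
contact_force: [0.1, 0.2, -1.8]
width: 0.0427
```

```bash
python3 - <<'E'
from h import *
go(fx([-.047,0.0005,.046]))
E
```

```text
delta cm [ 0.04  0.06 -8.82] pos [0.4704 0.0239 0.0464] yaw(tool y) -95.18 F [ 0.1  0.2 -1.8] w 0.0427 t 6.5
```

Call:
{"op": "jog_arm", "data": {
  "rows": [
    [[0.05,0,-1.2,0,-0.5],[0,0,-1.2,0,-0.5],[0,0,-1.2,0,-0.5],[0,0,-1.2,0,-0.5],[0,0,0,0,-0.5]]
  ]
}}

```text
t: 7.12
tool_pos: [0.5205, 0.0199, 0.0461]
eef_rot: [[0.004, -0.09, -0.996], [0.001, -0.996, 0.09], [-1.0, -0.001, -0.004]]
contact_force: [3.0, 3.3, -1.2]
width: 0.0432
```

```bash
python3 - <<'E'
from h import *
go(fx([-.047,0.0005,.046]))
d=cap('wrist','w7')
d=cap('side','s7'); im=cv2.cvtColor(d['frame'],cv2.COLOR_RGB2BGR)
cv2.imwrite('pics/s7c.png',cv2.resize(im[150:305,190:370],None,fx=4,fy=3.8,interpolation=cv2.INTER_CUBIC))
E
```

```text
delta cm [ 0.02  0.12 -3.8 ] pos [0.5205 0.0199 0.0461] yaw(tool y) -95.16 F [ 3.   3.3 -1.2] w 0.0432 t 7.125
```

View pics/w7.png

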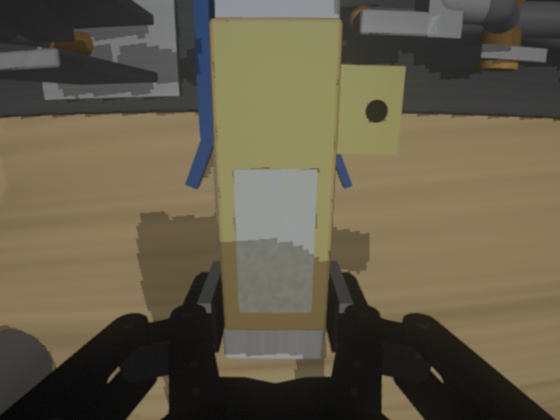

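View pics/s7c.png

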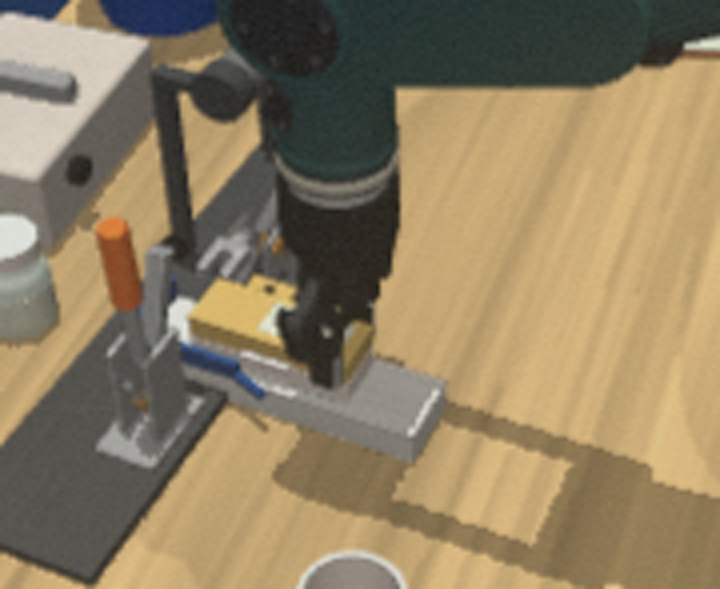

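Call:
{"op": "jog_arm", "data": {
  "rows": [
    [[0,-0.1,-0.6,0,-0.5],[0,0,-1,0,-0.5],[0,0,-1,0,-0.5],[0,0,-0.6,0,-0.5],[0,0,0,0,-0.5]]
  ]
}}

```text
t: 7.85
tool_pos: [0.5515, 0.0173, 0.0461]
eef_rot: [[0.002, -0.091, -0.996], [-0.001, -0.996, 0.091], [-1.0, 0.0, -0.002]]
contact_force: [-0.3, 1.6, 3.2]
width: 0.0431
```

```bash
python3 - <<'E'
from h import *
go(fx([-.047,0.0005,.046]))
E
```

```text
delta cm [ 0.01  0.13 -0.69] pos [0.5515 0.0173 0.0461] yaw(tool y) -95.21 F [-0.3  1.6  3.2] w 0.0431 t 7.85
```

Call:
{"op": "jog_arm", "data": {
  "rows": [
    [[0,0,-0.4,0,-0.5],[0,0,-0.2,0,-0.5],[0,0,-0.2,0,-0.5],[0,0,0,0,-0.5]]
  ]
}}

```text
t: 8.35
tool_pos: [0.5581, 0.0166, 0.0461]
eef_rot: [[0.0, -0.091, -0.996], [-0.001, -0.996, 0.091], [-1.0, 0.001, -0.0]]
contact_force: [-3.2, 1.5, 5.9]
width: 0.0429
```

```bash
python3 - <<'E'
from h import *
go(fx([-.047,0.0005,.046])); print(np.round(robot.state()['effort'],1))
E
```

```text
delta cm [ 0.01  0.13 -0.03] pos [0.5581 0.0166 0.0461] yaw(tool y) -95.2 F [-3.2  1.5  5.9] w 0.0429 t 8.35
[ -0.9 -35.1 -27.9  -0.3  -1.    0.1]
```

Call:
{"op": "jog_arm", "data": {
  "rows": [
    [[0,0,-0.15,0,-0.5],[0,0,-0.1,0,-0.5],[0,0,0,0,-0.5]]
  ]
}}

```text
t: 8.72
tool_pos: [0.5586, 0.0166, 0.0461]
eef_rot: [[-0.005, -0.09, -0.996], [-0.0, -0.996, 0.09], [-1.0, 0.001, 0.005]]
contact_force: [-9.7, 1.2, 8.0]
width: 0.0427
```

```bash
python3 - <<'E'
from h import *
go(fx([-.047,0.0005,.046])); d=cap('wrist','w8')
E
```

```text
delta cm [0.01 0.13 0.02] pos [0.5586 0.0166 0.0461] yaw(tool y) -95.19 F [-9.7  1.2  8. ] w 0.0427 t 8.725
```

View pics/w8.png

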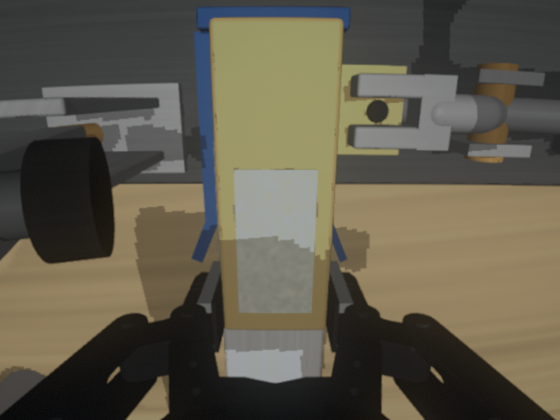

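Call:
{"op": "jog_arm", "data": {
  "rows": [
    [[0,0,0.1,0,0.4],[0,0,0,0,0.4],[0,0,0,0,0.4],[-2,0,0,0,0.4],[-3,0,0,0,0.4]]
  ]
}}

```text
t: 9.4
tool_pos: [0.5588, 0.0166, 0.0947]
eef_rot: [[-0.003, -0.091, -0.996], [-0.0, -0.996, 0.091], [-1.0, 0.0, 0.003]]
contact_force: [0.7, 0.6, -0.1]
width: 0.0597
```

Call:
{"op": "jog_arm", "data": {
  "rows": [
    [[-4,0,0,0,-1],[-4,0,0,0,-1],[-4,0,0,0,-1],[0,0,0,0,-1],[0,0,0,0,-1]]
  ]
}}

```text
t: 10.02
tool_pos: [0.5594, 0.0167, 0.2148]
eef_rot: [[-0.001, -0.091, -0.996], [-0.0, -0.996, 0.091], [-1.0, 0.0, 0.001]]
contact_force: [-0.3, -0.0, 0.5]
width: -0.0001
```

```bash
python3 - <<'E'
from h import *
go(fx([0,0.0005,.2])); d=cap('wrist','w9'); W=cloud(d);F=d['frame'].astype(int)
f=tofx(W)*1000; z=f[...,2]
m=(z>65)&(z<75)&(abs(f[...,1])<40); n,l,s,c=cv2.connectedComponentsWithStats(m.astype(np.uint8)); i=1+np.argmax(s[1:,4])
r=cv2.minAreaRect(f[l==i][:,:2].astype(np.float32)); print('case in fx',r,cv2.boxPoints(r).round(1).tolist(),np.nanmedian(f[l==i][:,2]))
for n in ('top','side'):
    d=cap(n,n+'9'); W=cloud(d);F=d['frame'].astype(int); f=tofx(W)*1000
    m=(F[...,0]>120)&(F[...,2]<70)&(F[...,0]>F[...,1]*1.6)&(f[...,2]>100)&(f[...,1]>20)&(f[...,1]<140)&(abs(f[...,0])<80)
    q=f[m]; print(n,len(q))
    for a in range(100,220,15):
        k=q[(q[:,2]>a)&(q[:,2]<a+15)]
        if len(k): print(a,k.min(0).round(1),k.max(0).round(1),k.mean(0).round(1))
E
```

```text
delta cm [ 1.47  0.15 -4.6 ] pos [0.5594 0.0167 0.2148] yaw(tool y) -95.19 F [-0.3 -0.   0.5] w -0.0001 t 10.025
case in fx ((1.111328125, 1.7288818359375), (44.13386535644531, 119.51811981201172), 89.81415557861328) [[-58.70000076293945, -20.100000381469727], [60.79999923706055, -20.5], [60.900001525878906, 23.600000381469727], [-58.599998474121094, 24.0]] 71.03775593074477
top 0
side 136
145 [ 10.   91.3 145.2] [ 20.8 100.4 158.6] [ 14.6  96.4 152.8]
160 [  9.6  93.1 161.7] [ 20.9 100.2 174.3] [ 14.2  97.5 167.9]
175 [  9.9  90.8 175.5] [ 19.9 100.6 189.8] [ 13.7  97.6 182.5]
190 [  7.7  92.1 190.2] [ 21.1 101.6 204.5] [ 13.8  97.7 197.4]
205 [  9.1  84.9 205.2] [ 25.7 101.4 211.5] [ 16.5  93.8 209. ]
```

View pics/w9.png

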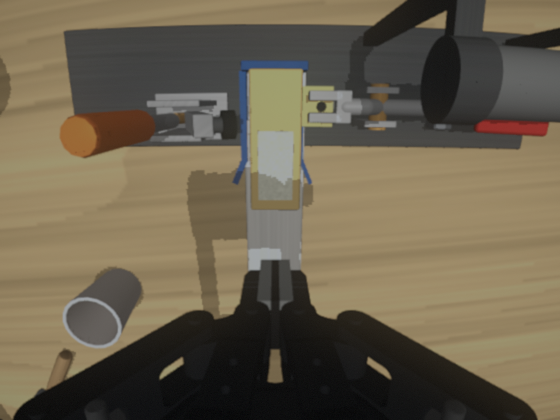

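View pics/side9.png

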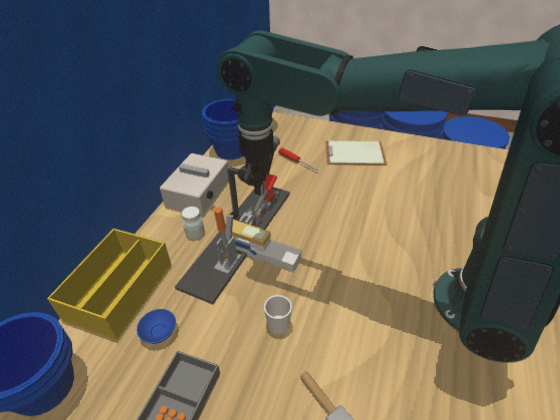

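Call:
{"op": "jog_arm", "data": {
  "rows": [
    [[0,-2.2,-3.3,0,-1],[0,-2.1,-3.3,0,-1],[1.7,0,0,0,-1],[1.7,0,0,0,-1],[0,0,0,0,-1]]
  ]
}}

```text
t: 10.8
tool_pos: [0.6269, 0.0531, 0.1783]
eef_rot: [[-0.007, -0.091, -0.996], [-0.0, -0.996, 0.091], [-1.0, 0.001, 0.007]]
contact_force: [0.5, -0.4, 0.1]
width: 0.0004
```

```bash
python3 - <<'E'
from h import *
go(fx([.02,.065,.18])); d=cap('side','s10'); im=cv2.cvtColor(d['frame'],cv2.COLOR_RGB2BGR)
cv2.imwrite('pics/s10c.png',cv2.resize(im[150:305,150:330],None,fx=4,fy=3.8,interpolation=cv2.INTER_CUBIC))
cap('wrist','w10')
E
```

```text
delta cm [-0.17 -2.05 -0.21] pos [0.6269 0.0531 0.1783] yaw(tool y) -95.22 F [ 0.5 -0.4  0.1] w 0.0004 t 10.8
```

View pics/s10c.png

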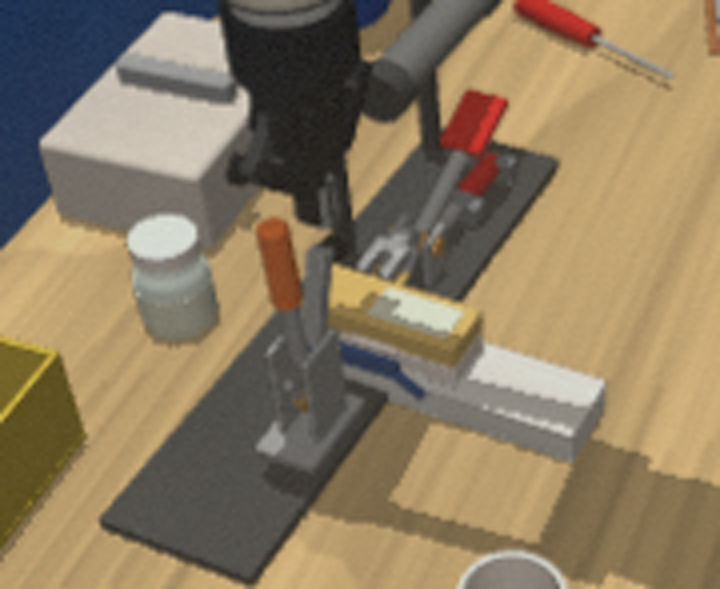

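View pics/w10.png

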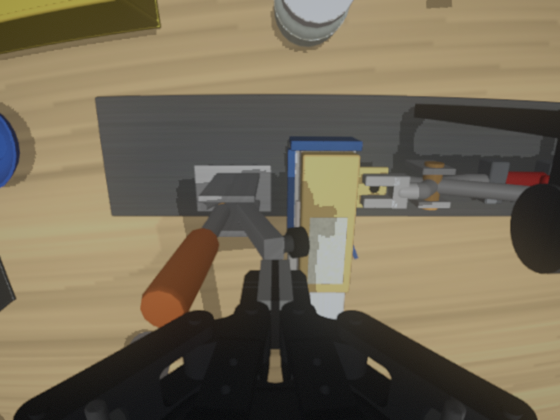

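Call:
{"op": "jog_arm", "data": {
  "rows": [
    [[0,-1,0,0,-1],[0,-1,0,0,-1],[0,-1,0,0,-1],[0.1,-1,0,0,-1],[0.1,-1,0,0,-1]]
  ]
}}

```text
t: 11.52
tool_pos: [0.6338, 0.1006, 0.1811]
eef_rot: [[0.001, -0.093, -0.996], [-0.007, -0.996, 0.093], [-1.0, 0.007, -0.001]]
contact_force: [-0.9, -10.2, 1.2]
width: 0.0003
```

```bash
python3 - <<'E'
from h import *
go(fx([.02,.1214,.165])); cap('wrist','w11')
E
```

```text
delta cm [ 1.59 -2.92  0.05] pos [0.6338 0.1006 0.1811] yaw(tool y) -95.32 F [ -0.9 -10.2   1.2] w 0.0003 t 11.525
```

View pics/w11.png

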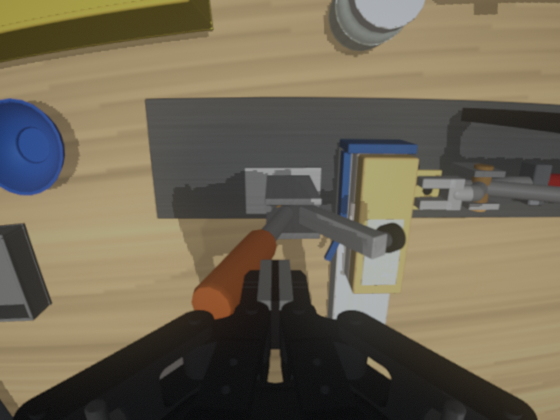

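Call:
{"op": "jog_arm", "data": {
  "rows": [
    [[0.4,-1,0,0,-1],[0.5,-1,0,0,-1],[0.6,-1,0,0,-1],[0.8,-0.9,0,0,-1],[0.9,-0.8,0,0,-1]]
  ]
}}

```text
t: 12.2
tool_pos: [0.6395, 0.1512, 0.1513]
eef_rot: [[0.006, -0.09, -0.996], [0.001, -0.996, 0.09], [-1.0, -0.001, -0.006]]
contact_force: [0.4, -0.6, 4.1]
width: 0.0002
```

```bash
python3 - <<'E'
from h import *
go(fx([.02,.147,.140])); cap('wrist','w12')
d=cap('side','s12'); im=cv2.cvtColor(d['frame'],cv2.COLOR_RGB2BGR)
cv2.imwrite('pics/s12c.png',cv2.resize(im[150:305,150:330],None,fx=4,fy=3.8,interpolation=cv2.INTER_CUBIC))
E
```

```text
delta cm [ 1.13 -0.37  0.15] pos [0.6395 0.1512 0.1513] yaw(tool y) -95.17 F [ 0.4 -0.6  4.1] w 0.0002 t 12.2
```

View pics/s12c.png

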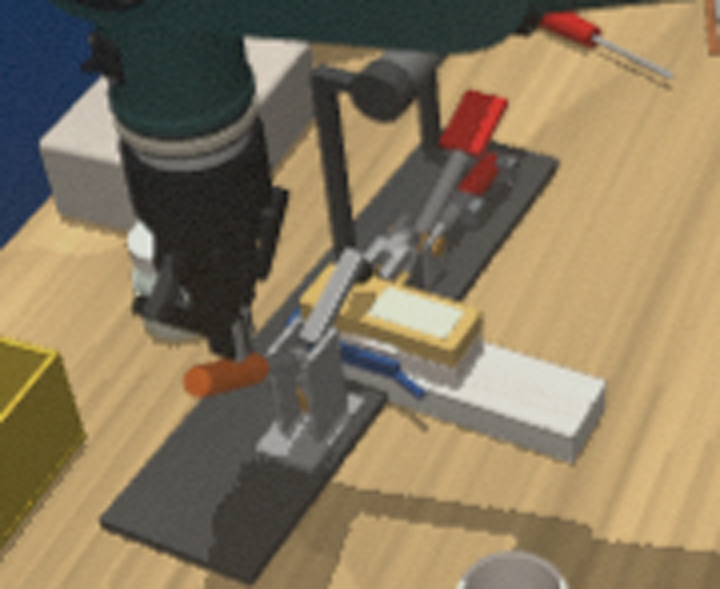

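View pics/w12.png

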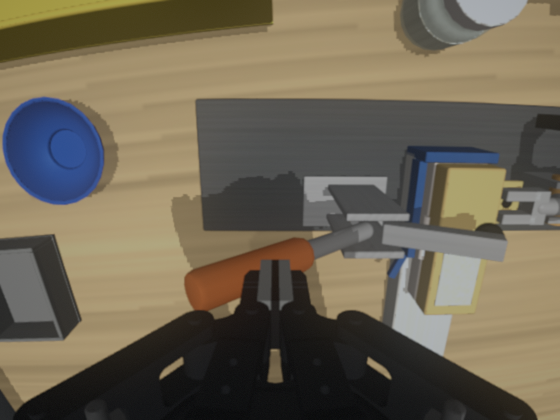

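Call:
{"op": "jog_arm", "data": {
  "rows": [
    [[0.9,-0.6,0,0,-1],[0.9,-0.4,0,0,-1],[0.6,-0.2,0,0,-1],[0,0,0,0,-1]]
  ]
}}

```text
t: 12.8
tool_pos: [0.6384, 0.1622, 0.1221]
eef_rot: [[-0.003, -0.09, -0.996], [-0.001, -0.996, 0.09], [-1.0, 0.001, 0.003]]
contact_force: [0.6, -0.2, 0.3]
width: 0.0
```

```bash
python3 - <<'E'
from h import *
go(fx([.02,.150,.2])); 
d=cap('side','s13'); im=cv2.cvtColor(d['frame'],cv2.COLOR_RGB2BGR)
cv2.imwrite('pics/s13c.png',cv2.resize(im[150:305,150:330],None,fx=4,fy=3.8,interpolation=cv2.INTER_CUBIC))
E
```

```text
delta cm [-7.79  0.42 -0.05] pos [0.6384 0.1622 0.1221] yaw(tool y) -95.18 F [ 0.6 -0.2  0.3] w 0.0 t 12.8
```

View pics/s13c.png

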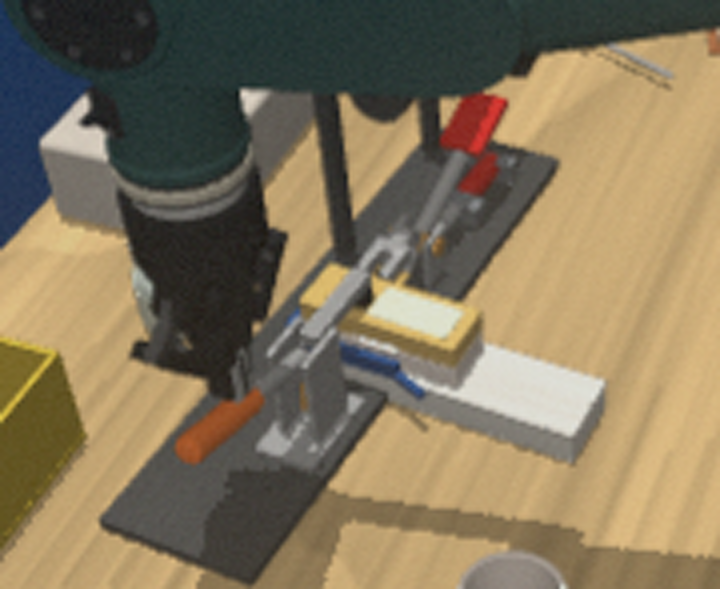

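Call:
{"op": "jog_arm", "data": {
  "rows": [
    [[-4,0,1,0,-1],[-4,0,3,0,-1],[0,3,3,0,-1],[0,4,1,0,-1],[0,4,0,0,-1]]
  ]
}}

```text
t: 13.48
tool_pos: [0.5488, 0.059, 0.205]
eef_rot: [[0.002, -0.089, -0.996], [-0.0, -0.996, 0.089], [-1.0, 0.0, -0.002]]
contact_force: [0.5, 0.2, 0.4]
width: 0.0002
```

```bash
python3 - <<'E'
from h import *
go(fx([-.06,-.15,.2])); print(np.round(robot.state()['qpos'],1))
for n in ('top0','side0','side9'):
    d=pickle.load(open(n+'.pkl','rb')); W=cloud(d);F=d['frame'].astype(int); f=tofx(W)*1000
    m=(F[...,0]>60)&(F[...,1]<F[...,0]*.4)&(F[...,2]<F[...,0]*.4)&(f[...,2]>70)&(f[...,1]>-240)&(f[...,1]<-90)&(f[...,0]<60)&(f[...,0]>-10)
    q=f[m]; print(n,len(q),q.min(0).round(1),q.max(0).round(1),q.mean(0).round(1))
    for a in range(-210,-110,10):
        k=q[(q[:,1]>a)&(q[:,1]<a+10)]
        if len(k): print(a,k[:,0].min().round(1),k[:,0].max().round(1),'z',np.percentile(k[:,2],[5,50,95]).round(1))
    m=(f[...,2]>150)&(f[...,1]<-60)&(f[...,1]>-280)&(f[...,0]<75)&(f[...,0]>20); q=f[m]
    for a in range(-270,-60,20):
        k=q[(q[:,1]>a)&(q[:,1]<a+20)]
        if len(k): print('pipe',a,k[:,0].min().round(1),k[:,0].max().round(1),'z',k[:,2].min().round(),k[:,2].max().round())
E
```

```text
delta cm [ 0.5  19.32 -0.  ] pos [0.5488 0.059  0.205 ] yaw(tool y) -95.13 F [0.5 0.2 0.4] w 0.0002 t 13.475
[ 0.3  5.5 80.9 -0.  93.4 95.4]
top0 230 [  10.3 -217.3   80.3] [  44.1 -167.2  105.6] [  27.6 -191.6   93.6]
-210 10.3 44.1 z [ 95.4  98.6 103.9]
-200 10.5 44.1 z [91.7 95.2 98.5]
-190 11.4 43.5 z [88. 92. 96.]
-180 11.8 44.0 z [80.7 86.4 91.9]
-170 13.2 41.5 z [81.5 84.2 87.6]
pipe -270 26.1 60.8 z 181.0 206.0
pipe -250 23.4 74.6 z 188.0 209.0
pipe -230 23.4 75.0 z 178.0 211.0
pipe -210 26.1 62.0 z 186.0 208.0
pipe -190 25.9 60.2 z 181.0 207.0
pipe -170 26.2 61.0 z 182.0 206.0
pipe -150 26.1 59.8 z 182.0 206.0
pipe -130 25.9 60.8 z 185.0 206.0
pipe -110 23.6 75.0 z 181.0 210.0
pipe -90 23.3 74.5 z 176.0 209.0
side0 163 [  10.3 -210.8   79.3] [  45.3 -160.   102.4] [  26.3 -184.9   90.6]
-210 10.5 42.9 z [ 94.9  97.8 101.6]
-200 12.3 44.4 z [90.4 94.6 97.2]
-190 10.3 42.3 z [86.9 90.8 94.2]
-180 10.6 45.3 z [83.2 87.6 90.2]
-170 10.4 44.8 z [80.4 82.7 86.1]
pipe -270 25.0 52.4 z 177.0 203.0
pipe -250 21.9 72.6 z 175.0 205.0
pipe -230 21.4 74.2 z 169.0 208.0
pipe -210 24.6 52.7 z 173.0 203.0
pipe -190 25.1 55.7 z 177.0 203.0
pipe -170 24.9 57.2 z 175.0 202.0
pipe -150 25.1 54.6 z 177.0 203.0
pipe -130 24.8 57.9 z 173.0 203.0
pipe -110 22.3 68.8 z 174.0 206.0
pipe -90 22.5 74.4 z 164.0 208.0
side9 128 [  11.1 -209.6   80.6] [  43.4 -160.5  103.2] [  23.1 -187.6   91.6]
-210 11.2 43.4 z [ 94.   97.7 101.8]
-200 11.1 38.2 z [91.7 94.3 97.8]
-190 11.4 37.8 z [86.2 90.1 93.8]
-180 11.7 33.7 z [84.  87.5 90.7]
-170 11.4 27.9 z [81.  83.8 86.3]
pipe -270 25.6 45.2 z 175.0 204.0
pipe -250 22.2 37.4 z 176.0 202.0
pipe -230 21.2 26.7 z 177.0 197.0
pipe -110 48.0 74.0 z 187.0 204.0
pipe -90 36.5 74.7 z 163.0 207.0
```

Call:
{"op": "jog_arm", "data": {
  "rows": [
    [[0,4.5,0,0,1],[0,5,0,0,1],[0,5,0,0,1],[0,4.5,0,0,1],[0,0,0,0,1]]
  ]
}}

```text
t: 14.1
tool_pos: [0.5319, -0.1325, 0.2043]
eef_rot: [[0.001, -0.096, -0.995], [-0.001, -0.995, 0.096], [-1.0, 0.001, -0.001]]
contact_force: [-0.0, -0.2, -0.2]
width: 0.085
```

Call:
{"op": "jog_arm", "data": {
  "rows": [
    [[0,0,0,-10,1],[0,0,0,-10,1],[0,0,0,-10,1],[0,0,0,-10,1],[0,0,0,-10,1]]
  ]
}}

```text
t: 14.72
tool_pos: [0.5325, -0.1283, 0.2043]
eef_rot: [[0.001, 0.71, -0.705], [0.0, -0.705, -0.71], [-1.0, 0.0, -0.001]]
contact_force: [0.4, 0.3, 0.0]
width: 0.0852
```

Call:
{"op": "jog_arm", "data": {
  "rows": [
    [[0,0,0,-10,1],[0,0,0,-10,1],[0,0,0,-10,1],[0,0,0,-10,1],[0,0,0,0,1]]
  ]
}}

```text
t: 15.35
tool_pos: [0.5325, -0.1284, 0.2043]
eef_rot: [[0.001, 0.996, -0.091], [0.0, -0.091, -0.996], [-1.0, 0.001, -0.0]]
contact_force: [0.3, -0.9, 0.0]
width: 0.085
```

```bash
python3 - <<'E'
from h import *
go(fx([-.1,-.189,.125])); print(np.round(robot.state()['qpos'],1))
s=robot.state(); d=cap('wrist','w14'); W=cloud(d)
T=(W-np.array(s['tool_pos']))@np.array(s['eef_rot'])*1000
m=(T[...,0]<5)&(T[...,0]>-150)&(abs(T[...,1])<90)&(T[...,2]>-60); q=T[m]
for a in range(-120,10,8):
    k=q[(q[:,0]>a)&(q[:,0]<a+8)]
    if len(k): print(a,len(k),'y',k[:,1].min().round(),k[:,1].max().round(),'z',k[:,2].min().round(),k[:,2].max().round(), 'inner',k[k[:,1]>0,1].min().round() if (k[:,1]>0).any() else '')
E
```

```text
delta cm [ 7.92 -4.06  4.4 ] pos [ 0.5325 -0.1284  0.2043] yaw(tool y) -5.24 F [ 0.3 -0.9  0. ] w 0.085 t 15.35
[-19.5   5.1  81.5   0.   93.4 -14.3]
-96 3893 y -65.0 71.0 z -21.0 -8.0 inner 8.0
-88 10747 y -72.0 74.0 z -19.0 -0.0 inner 0.0
-80 7081 y -73.0 75.0 z -18.0 11.0 inner 0.0
-72 9000 y -74.0 76.0 z -17.0 13.0 inner 33.0
-64 2696 y -73.0 75.0 z -14.0 13.0 inner 39.0
-56 1264 y -61.0 63.0 z -13.0 2.0 inner 43.0
-48 1543 y -56.0 58.0 z -12.0 11.0 inner 43.0
-40 1410 y -56.0 58.0 z -12.0 12.0 inner 43.0
-32 1222 y -55.0 57.0 z -12.0 12.0 inner 43.0
-24 820 y -55.0 56.0 z -12.0 11.0 inner 43.0
-16 95 y -42.0 44.0 z -9.0 10.0 inner 43.0
0 81 y 87.0 90.0 z -60.0 -47.0 inner 87.0
```

View pics/w14.png

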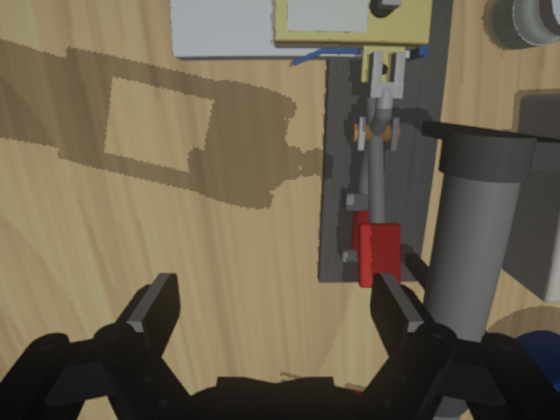

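```bash
cat > g.py <<'E'
from h import *
# gripper-frame: camera extrinsics relative to tool from w14
s=robot.state(); d0=pickle.load(open('w14.pkl','rb'))
Rt=np.array(s['eef_rot']); p=np.array(s['tool_pos'])
Rc=np.array(d0['R'])@Rt; tc=np.array(d0['R'])@p+d0['t']
def toolcloud(n):
    d=dict(pickle.load(open(n+'.pkl','rb'))); d['R']=Rc; d['t']=tc; return cloud(d)*1000
if __name__=='__main__':
  for n in ('w14','w4','w10'):
    T=toolcloud(n); m=(T[...,0]<6)&(T[...,0]>-150)&(abs(T[...,1])<95)&(T[...,2]>-30)&(T[...,2]<40); q=T[m]; print(n)
    for a in range(-104,8,4):
        k=q[(q[:,0]>a)&(q[:,0]<=a+4)]
        if len(k)>15: print(a,len(k),'y',np.percentile(k[:,1],[1,99]).round(),'zmin/max',np.percentile(k[:,2],[1,99]).round())
E
python3 g.py
```

```text
w14
-96 959 y [-61.  67.] zmin/max [-20. -12.]
-92 3042 y [-64.  69.] zmin/max [-18.  -9.]
-88 5330 y [-66.  71.] zmin/max [-18.  -6.]
-84 5442 y [-69.  72.] zmin/max [-18.  -3.]
-80 4016 y [-71.  72.] zmin/max [-18.  -0.]
-76 3003 y [-71.  73.] zmin/max [-18.   9.]
-72 4551 y [-71.  73.] zmin/max [-14.  11.]
-68 4419 y [-71.  73.] zmin/max [-14.  11.]
-64 1823 y [-71.  73.] zmin/max [-14.  -6.]
-60 840 y [-65.  68.] zmin/max [-14.  -6.]
-56 413 y [-54.  56.] zmin/max [-13.  -1.]
-52 857 y [-48.  50.] zmin/max [-12.   1.]
-48 746 y [-55.  57.] zmin/max [-12.   8.]
-44 805 y [-55.  57.] zmin/max [-12.  10.]
-40 742 y [-55.  57.] zmin/max [-12.  11.]
-36 662 y [-55.  57.] zmin/max [-11.  10.]
-32 635 y [-55.  57.] zmin/max [-12.  10.]
-28 583 y [-55.  57.] zmin/max [-12.  10.]
-24 502 y [-53.  55.] zmin/max [-12.  10.]
-20 313 y [-48.  49.] zmin/max [-11.  10.]
-16 88 y [-42.  44.] zmin/max [-8. 10.]
0 219 y [92. 95.] zmin/max [-30.  33.]
4 674 y [91. 95.] zmin/max [-29.  33.]
w4
-96 805 y [-62.  65.] zmin/max [-20. -12.]
-92 2821 y [-63.  65.] zmin/max [-18. -11.]
-88 4673 y [-61.  63
[... 1276 characters left out ...]
n/max [-13.   8.]
-56 2196 y [-34.  36.] zmin/max [-14.   8.]
-52 1580 y [-31.  33.] zmin/max [-14.   9.]
-48 1034 y [-27.  30.] zmin/max [-14.  10.]
-44 360 y [-18.  20.] zmin/max [-14.   1.]
-40 647 y [-6.  7.] zmin/max [-12.  11.]
-36 475 y [-49.  14.] zmin/max [-12.   4.]
-32 1536 y [-52.  13.] zmin/max [-11.   6.]
-28 631 y [-51.  14.] zmin/max [-12.   1.]
-24 572 y [-50.  14.] zmin/max [-11.   2.]
-20 544 y [-49.  14.] zmin/max [-11.   2.]
-16 506 y [-49.  14.] zmin/max [-11.   1.]
-12 437 y [-49.  13.] zmin/max [-11.   2.]
-8 284 y [-50.  10.] zmin/max [-11.   2.]
-4 176 y [-50. -33.] zmin/max [-11.   3.]
0 171 y [-50. -32.] zmin/max [-11.   2.]
4 85 y [-47. -32.] zmin/max [-11.   3.]
```

```bash
python3 - <<'E'
from h import *
d=pickle.load(open('w14.pkl','rb')); W=cloud(d);F=d['frame'].astype(int); f=tofx(W)*1000
m=(F[...,0]>60)&(F[...,1]<F[...,0]*.4)&(F[...,2]<F[...,0]*.4)&(f[...,2]>70)&(f[...,1]>-240)&(f[...,1]<-90)
q=f[m]; print(len(q),q.min(0).round(1),q.max(0).round(1))
for a in range(-220,-140,5):
    k=q[(q[:,1]>a)&(q[:,1]<a+5)]
    if len(k): print(a,k[:,0].min().round(1),k[:,0].max().round(1),'z',np.percentile(k[:,2],[5,50,95]).round(1))
m=(f[...,2]>150)&(f[...,1]<-60)&(f[...,1]>-280)&(f[...,0]<85)&(f[...,0]>20); q=f[m]
from scipy.optimize import least_squares
for a in range(-250,-60,20):
    k=q[(q[:,1]>a)&(q[:,1]<a+20)]
    if len(k)>50:
        r=least_squares(lambda p:np.hypot(k[:,0]-p[0],k[:,2]-p[1])-(18),[45,187],loss='soft_l1').x
        print('pipe',a,len(k),k[:,0].min().round(1),k[:,0].max().round(1),'z',k[:,2].min().round(),k[:,2].max().round(),r)
# bar
for a in range(-165,-85,10):
    m=(f[...,1]>a)&(f[...,1]<a+10)&(f[...,0]>0)&(f[...,0]<60)&(f[...,2]>45)&(f[...,2]<110); k=f[m]
    if len(k): print('bar',a,k[:,0].min().round(1),k[:,0].max().round(1),'z',np.percentile(k[:,2],[5,50,95]).round(1))
E
```

```text
2260 [ -16.1 -213.2   78.6] [  47.9 -135.1  220.9]
-215 13.0 46.8 z [100.5 102.  103.3]
-210 13.2 47.2 z [ 99.1 100.9 102.5]
-205 13.0 46.5 z [ 97.1  98.9 100.7]
-200 12.7 46.7 z [95.3 97.1 98.9]
-195 12.8 47.5 z [93.2 95.3 96.9]
-190 12.7 47.9 z [91.  93.3 95. ]
-185 12.9 47.8 z [89.2 91.4 92.8]
-180 12.8 47.0 z [87.3 89.4 91.1]
-175 12.6 47.0 z [85.5 87.3 89. ]
-170 12.7 47.2 z [83.4 85.5 87.1]
-165 14.0 45.8 z [81.2 83.6 85.5]
-145 -15.8 -15.7 z [218.2 218.8 218.9]
pipe -250 455 36.8 60.8 z 200.0 208.0 [ 45.97881385 188.83729405]
pipe -230 122 37.9 53.2 z 205.0 208.0 [ 45.51437499 189.03870558]
pipe -190 1287 27.1 60.3 z 179.0 205.0 [ 45.8394149  185.93345923]
pipe -170 2319 27.3 58.9 z 178.0 205.0 [ 45.84688309 185.92515268]
pipe -150 2615 26.9 59.9 z 178.0 205.0 [ 45.79708945 185.9140913 ]
pipe -130 2939 27.1 61.2 z 179.0 205.0 [ 45.84247598 185.92827761]
pipe -110 3663 24.0 84.9 z 177.0 209.0 [ 45.72316129 187.61002563]
pipe -90 3356 23.9 84.8 z 167.0 208.0 [ 45.17672319 189.14295229]
bar -165 14.0 47.7 z [72.4 78.3 84.6]
bar -155 23.9 37.3 z [68.  72.8 76. ]
bar -145 24.0 35.7 z [64. 69. 72.]
bar -135 23.8 36.2 z [58.6 64.9 67.9]
bar -125 24.0 36.4 z [56.1 61.1 64. ]
bar -115 23.1 47.7 z [51.8 57.1 60. ]
bar -105 10.9 50.3 z [47.6 53.7 56.1]
bar -95 10.1 50.8 z [49.6 52.9 59. ]
```

Call:
{"op": "jog_arm", "data": {
  "rows": [
    [[-5,0,0,0,1],[-5,2,0,0,1],[-5,4,0,0,1],[0,6,0,0,1],[0,6,0,0,1]]
  ]
}}

```text
t: 16.02
tool_pos: [0.7121, -0.1452, 0.3551]
eef_rot: [[0.005, 0.996, -0.093], [-0.001, -0.093, -0.996], [-1.0, 0.005, 0.001]]
contact_force: [1.4, -0.1, 0.2]
width: 0.0857
```

Call:
{"op": "jog_arm", "data": {
  "rows": [
    [[0,6,0,0,1],[0,6,0,0,1],[0,6,0,0,1],[0,6,0,0,1],[0,0,0,0,1]]
  ]
}}

```text
t: 16.65
tool_pos: [0.8347, -0.1453, 0.2841]
eef_rot: [[0.096, 0.991, -0.092], [-0.017, -0.09, -0.996], [-0.995, 0.098, 0.008]]
contact_force: [-0.2, 0.3, -0.4]
width: 0.0855
```

```bash
python3 - <<'E'
from h import *
st()
E
```

```text
t 16.65
qpos [-13.8499, 46.2747, 15.8842, 0.4094, 112.2345, -8.4395]
joint_velocities [-0.5677, -2.1903, -1.6408, -0.5761, 1.8406, -0.7146]
effort [0.2976, -63.8439, -31.5476, 0.0761, -0.6504, 0.0276]
tool_pos [0.8347, -0.1453, 0.2841]
eef_rot [[0.0964, 0.9911, -0.0917], [-0.017, -0.0904, -0.9958], [-0.9952, 0.0976, 0.0081]]
contact_force [-0.1532, 0.2712, -0.3716]
wrist_torque [0.0504, 0.0765, 0.0212]
width 0.0855
```

Call:
{"op": "jog_arm", "data": {
  "rows": [
    [[0,-3,0,0,1],[0,-4,0,0,1],[0,0,0,0,1]]
  ]
}}

```text
t: 17.02
tool_pos: [0.7612, -0.1393, 0.2803]
eef_rot: [[0.097, 0.991, -0.093], [-0.017, -0.091, -0.996], [-0.995, 0.098, 0.008]]
contact_force: [0.1, -0.4, 0.9]
width: 0.0853
```

```bash
python3 - <<'E'
from h import *
st()
E
```

```text
t 17.025
qpos [-14.7521, 31.476, 39.4678, 0.4566, 103.4367, -9.3381]
joint_velocities [0.1597, 3.2472, -9.2786, 0.1966, -1.4539, -0.2025]
effort [0.0179, -56.1732, -30.7335, -0.0031, -0.2307, -0.0174]
tool_pos [0.7612, -0.1393, 0.2803]
eef_rot [[0.0967, 0.991, -0.0925], [-0.0174, -0.0913, -0.9957], [-0.9952, 0.0979, 0.0085]]
contact_force [0.1053, -0.4471, 0.9374]
wrist_torque [-0.0325, 0.0076, 0.0252]
width 0.0853
```

Call:
{"op": "jog_arm", "data": {
  "rows": [
    [[-4,0,-3.5,0,-1],[-4,0,-3.5,0,-1],[0,6,0,0,-1],[0,6,0,0,-1],[0,6,0,0,-1]]
  ]
}}

```text
t: 17.65
tool_pos: [0.8529, -0.077, 0.3217]
eef_rot: [[0.184, 0.979, -0.092], [-0.026, -0.088, -0.996], [-0.983, 0.185, 0.009]]
contact_force: [-1.1, 0.6, 1.0]
width: 0.0
```

Call:
{"op": "jog_arm", "data": {
  "rows": [
    [[0,6,0,0,-1],[0,6,0,0,-1],[0,6,0,0,-1]]
  ]
}}

```text
t: 18.02
tool_pos: [0.9097, -0.0825, 0.2956]
eef_rot: [[0.296, 0.951, -0.092], [-0.036, -0.085, -0.996], [-0.955, 0.298, 0.009]]
contact_force: [0.4, -0.4, 0.1]
width: 0.0004
```

```bash
python3 - <<'E'
from h import *
s=robot.state(); print(np.round(s['qpos'],2))
E
```

```text
[ -8.94  46.51  15.69   0.6  100.49  -3.55]
```

```bash
python3 - <<'E'
from h import *
s=robot.state(); print(repr(s['qpos']))
go(fx([-.09,-.186,.25]))
E
```

```text
array([ -8.94454599,  46.51341382,  15.68581765,   0.59593538,
       100.489262  ,  -3.54654326])
delta cm [ -7.5  -39.76  12.1 ] pos [ 0.9097 -0.0825  0.2956] yaw(tool y) -5.12 F [ 0.4 -0.4  0.1] w 0.0004 t 18.025
```

Call:
{"op": "jog_arm", "data": {
  "rows": [
    [[-1.4,-4.5,0.5,0,-1],[-1.4,-5,1.5,0,-1],[-1.4,-5,1.5,0,-1],[-1.4,-5,1.5,0,-1],[-1,-5,1.5,0,-1]]
  ]
}}

```text
t: 18.65
tool_pos: [0.6521, -0.125, 0.2912]
eef_rot: [[0.301, 0.949, -0.092], [-0.038, -0.084, -0.996], [-0.953, 0.303, 0.011]]
contact_force: [0.9, -0.8, 0.5]
width: -0.0003
```

Call:
{"op": "jog_arm", "data": {
  "rows": [
    [[-1,-5,1.5,0,1],[-1,-5,1.5,0,1],[0,-4,1.5,0,1],[0,0,0.5,0,1],[0,0,0,0,1]]
  ]
}}

```text
t: 19.27
tool_pos: [0.5103, -0.1624, 0.2678]
eef_rot: [[0.3, 0.95, -0.092], [-0.038, -0.085, -0.996], [-0.953, 0.302, 0.011]]
contact_force: [0.7, 0.5, -1.3]
width: 0.0857
```

```bash
python3 - <<'E'
from h import *
go(fx([-.09,-.186,.14])); print(np.round(robot.state()['qpos'],2), np.round(robot.state()['eef_rot'],3).tolist())
E
```

```text
delta cm [11.85 -4.95  0.37] pos [ 0.5103 -0.1624  0.2678] yaw(tool y) -5.09 F [ 0.7  0.5 -1.3] w 0.0857 t 19.275
[-27.37  -9.46  90.09   6.01  82.84 -22.06] [[0.3, 0.95, -0.092], [-0.038, -0.085, -0.996], [-0.953, 0.302, 0.011]]
```

Call:
{"op": "jog_arm", "data": {
  "rows": [
    [[4,-1.7,0.1,0,1],[4,-1.7,0.1,0,1],[3.9,-1.6,0.1,0,1],[0,0,0,0,1]]
  ]
}}

```text
t: 19.77
tool_pos: [0.4953, -0.1634, 0.1332]
eef_rot: [[0.289, 0.953, -0.09], [-0.032, -0.084, -0.996], [-0.957, 0.291, 0.006]]
contact_force: [0.0, -0.8, -0.6]
width: 0.0854
```

```bash
python3 - <<'E'
from h import *
go(fx([-.09,-.186,.079])); go(fx([-.018,-.186,.079]))
d=cap('side','s15'); im=cv2.cvtColor(d['frame'],cv2.COLOR_RGB2BGR)
cv2.imwrite('pics/s15c.png',cv2.resize(im[90:265,190:390],None,fx=4,fy=3.4,interpolation=cv2.INTER_CUBIC))
cap('wrist','w15')
E
```

```text
delta cm [ 5.28 -1.25  0.24] pos [ 0.4953 -0.1634  0.1332] yaw(tool y) -5.07 F [ 0.  -0.8 -0.6] w 0.0854 t 19.775
delta cm [7.38 5.63 0.25] pos [ 0.4953 -0.1634  0.1332] yaw(tool y) -5.07 F [ 0.  -0.8 -0.6] w 0.0854 t 19.775
```

View pics/s15c.png

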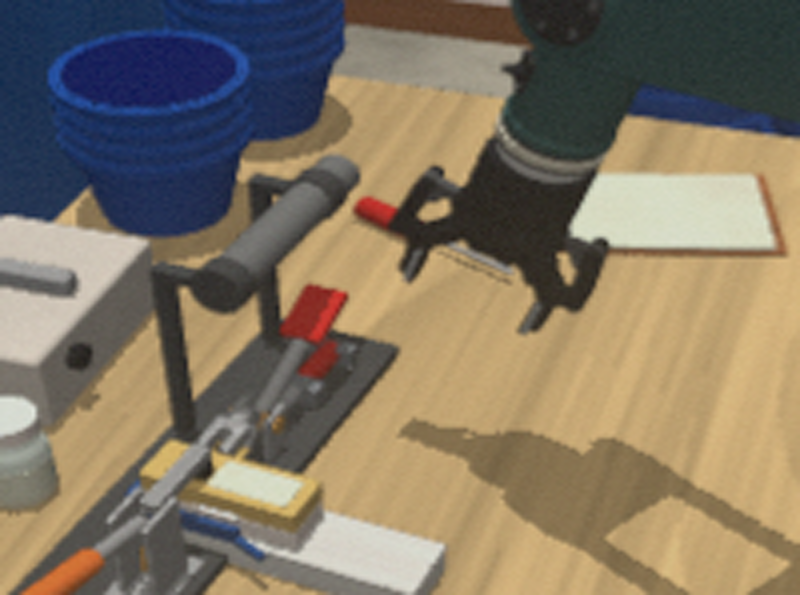

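View pics/w15.png

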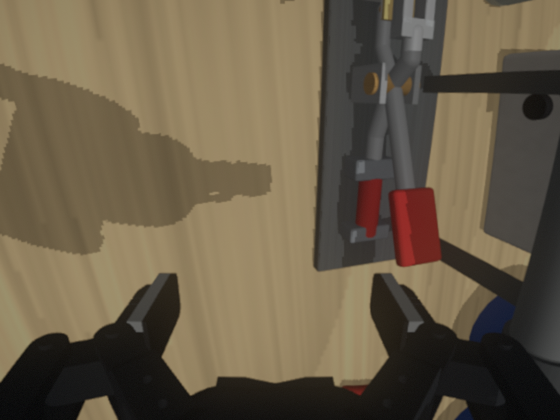

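Call:
{"op": "jog_arm", "data": {
  "rows": [
    [[2.5,-0.6,-0.2,0,1],[2.5,-0.6,-0.2,0,1],[0.8,-0.5,0,0,1],[0,0,0,0,1]]
  ]
}}

```text
t: 20.38
tool_pos: [0.4986, -0.1618, 0.0777]
eef_rot: [[0.297, 0.95, -0.091], [-0.037, -0.083, -0.996], [-0.954, 0.3, 0.01]]
contact_force: [0.2, -0.4, 0.3]
width: 0.0857
```

```bash
python3 - <<'E'
from h import *
go(fx([-.05,-.180,.071])); go(fx([-.022,-.180,.071]))
E
```

```text
delta cm [ 1.85  3.63 -0.14] pos [ 0.4986 -0.1618  0.0777] yaw(tool y) -5.02 F [ 0.2 -0.4  0.3] w 0.0857 t 20.375
delta cm [ 2.68  6.31 -0.13] pos [ 0.4986 -0.1618  0.0777] yaw(tool y) -5.02 F [ 0.2 -0.4  0.3] w 0.0857 t 20.375
```

Call:
{"op": "jog_arm", "data": {
  "rows": [
    [[1.2,1.8,-0.1,0,1],[0.6,1.8,0,0,1],[0.3,1.0,0,0,1],[0,0,0,0,1]]
  ]
}}

```text
t: 20.88
tool_pos: [0.5488, -0.1654, 0.0713]
eef_rot: [[0.298, 0.95, -0.091], [-0.037, -0.083, -0.996], [-0.954, 0.3, 0.01]]
contact_force: [1.0, -0.5, -0.4]
width: 0.0855
```

```bash
python3 - <<'E'
from h import *
go(fx([-.022,-.180,.071]))
d=cap('side','s16'); im=cv2.cvtColor(d['frame'],cv2.COLOR_RGB2BGR)
cv2.imwrite('pics/s16c.png',cv2.resize(im[90:265,190:390],None,fx=4,fy=3.4,interpolation=cv2.INTER_CUBIC))
cap('wrist','w16')
E
```

```text
delta cm [ 0.56  1.7  -0.03] pos [ 0.5488 -0.1654  0.0713] yaw(tool y) -5.01 F [ 1.  -0.5 -0.4] w 0.0855 t 20.875
```

View pics/s16c.png

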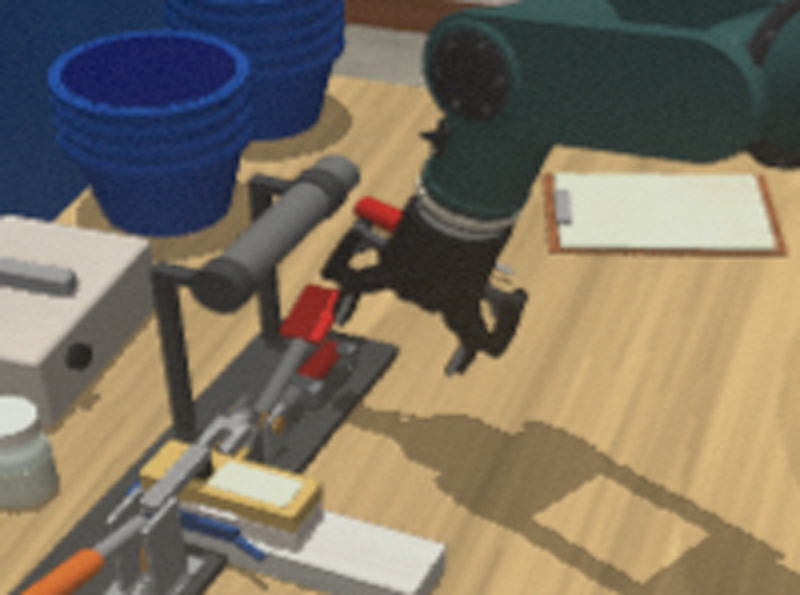

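View pics/w16.png

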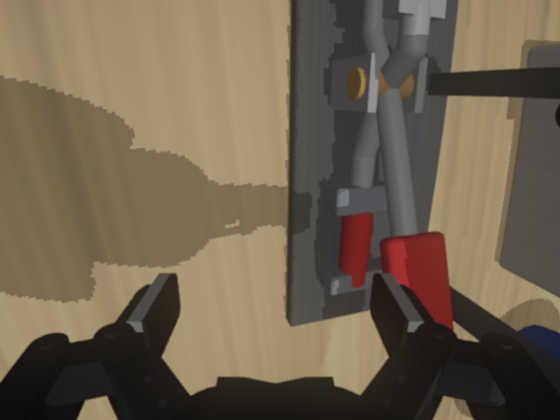

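```bash
python3 - <<'E'
from h import *
d=pickle.load(open('w16.pkl','rb')); f=tofx(cloud(d))*1000
F=d['frame'].astype(int)
for v in range(274,345,8): print(v,[(u,f[v,u].round(0).tolist()) for u in (376,384,392,400,412)])
m=(F[...,0]>90)&(F[...,1]<F[...,0]*.4)&(f[...,2]>80)&(f[...,1]<-150); q=f[m]; print(np.percentile(q,[1,99],axis=0).round(1))
E
```

```text
274 [(376, [-5.0, -169.0, 102.0]), (384, [-2.0, -169.0, 103.0]), (392, [1.0, -168.0, 105.0]), (400, [18.0, -179.0, 90.0]), (412, [25.0, -180.0, 90.0])]
282 [(376, [-5.0, -172.0, 103.0]), (384, [-5.0, -169.0, 108.0]), (392, [-2.0, -169.0, 109.0]), (400, [18.0, -183.0, 91.0]), (412, [24.0, -184.0, 92.0])]
290 [(376, [-5.0, -176.0, 103.0]), (384, [-7.0, -170.0, 112.0]), (392, [-5.0, -169.0, 114.0]), (400, [-3.0, -169.0, 116.0]), (412, [6.0, -173.0, 112.0])]
298 [(376, [-6.0, -178.0, 106.0]), (384, [-8.0, -173.0, 113.0]), (392, [-9.0, -169.0, 119.0]), (400, [-6.0, -169.0, 120.0]), (412, [3.0, -173.0, 116.0])]
306 [(376, [-5.0, -182.0, 105.0]), (384, [-8.0, -176.0, 114.0]), (392, [-11.0, -170.0, 122.0]), (400, [-9.0, -169.0, 124.0]), (412, [-6.0, -168.0, 127.0])]
314 [(376, [-5.0, -186.0, 106.0]), (384, [-9.0, -179.0, 115.0]), (392, [-11.0, -173.0, 123.0]), (400, [-12.0, -169.0, 128.0]), (412, [-9.0, -169.0, 130.0])]
322 [(376, [-6.0, -189.0, 107.0]), (384, [-9.0, -182.0, 116.0]), (392, [-11.0, -176.0, 123.0]), (400, [-13.0, -171.0, 130.0]), (412, [-12.0, -169.0, 134.0])]
330 [(376, [78.0, -294.0, 1.0]), (384, [-10.0, -184.0, 118.0]), (392, [-12.0, -179.0, 125.0]), (400, [-13.0, -174.0, 131.0]), (412, [-11.0, -172.0, 134.0])]
338 [(376, [79.0, -303.0, 0.0]), (384, [-9.0, -188.0, 118.0]), (392, [-11.0, -182.0, 125.0]), (400, [-14.0, -176.0, 132.0]), (412, [-18.0, -167.0, 142.0])]
[[  12.9 -206.1   82.4]
 [  46.5 -163.6  100.6]]
```

Call:
{"op": "jog_arm", "data": {
  "rows": [
    [[0.7,0.8,0,0,1],[0.4,1,0,0,1],[0,0,0,0,1]]
  ]
}}

```text
t: 21.35
tool_pos: [0.5693, -0.1668, 0.0651]
eef_rot: [[0.297, 0.951, -0.09], [-0.036, -0.084, -0.996], [-0.954, 0.299, 0.009]]
contact_force: [1.1, 2.2, 2.7]
width: 0.0853
```

```bash
python3 - <<'E'
from h import *
go(fx([-.020,-.180,.05]))
d=cap('wrist','w17'); f=tofx(cloud(d))*1000
d=cap('side','s17'); im=cv2.cvtColor(d['frame'],cv2.COLOR_RGB2BGR)
cv2.imwrite('pics/s17c.png',cv2.resize(im[110:205,230:330],None,fx=8,fy=6.3,interpolation=cv2.INTER_CUBIC))
for v in range(266,320,8): print(v,[(u,f[v,u].round(0).tolist()) for u in (376,384,392,400,412)])
E
```

```text
delta cm [ 1.42 -0.51 -0.  ] pos [ 0.5693 -0.1668  0.0651] yaw(tool y) -5.02 F [1.1 2.2 2.7] w 0.0853 t 21.35
266 [(376, [nan, nan, nan]), (384, [29.0, -173.0, 85.0]), (392, [33.0, -173.0, 85.0]), (400, [36.0, -173.0, 87.0]), (412, [43.0, -174.0, 87.0])]
274 [(376, [16.0, -168.0, 97.0]), (384, [20.0, -169.0, 97.0]), (392, [23.0, -168.0, 99.0]), (400, [36.0, -176.0, 88.0]), (412, [42.0, -177.0, 89.0])]
282 [(376, [17.0, -172.0, 97.0]), (384, [16.0, -169.0, 103.0]), (392, [20.0, -169.0, 103.0]), (400, [35.0, -180.0, 89.0]), (412, [42.0, -180.0, 90.0])]
290 [(376, [17.0, -176.0, 97.0]), (384, [13.0, -169.0, 107.0]), (392, [15.0, -168.0, 109.0]), (400, [18.0, -169.0, 110.0]), (412, [27.0, -172.0, 107.0])]
298 [(376, [16.0, -179.0, 99.0]), (384, [14.0, -173.0, 107.0]), (392, [12.0, -169.0, 114.0]), (400, [15.0, -169.0, 115.0]), (412, [24.0, -173.0, 111.0])]
306 [(376, [16.0, -182.0, 100.0]), (384, [13.0, -176.0, 108.0]), (392, [11.0, -170.0, 116.0]), (400, [11.0, -168.0, 120.0]), (412, [16.0, -168.0, 121.0])]
314 [(376, [15.0, -185.0, 101.0]), (384, [13.0, -179.0, 110.0]), (392, [10.0, -173.0, 117.0]), (400, [8.0, -168.0, 123.0]), (412, [13.0, -169.0, 124.0])]
```

View pics/s17c.png

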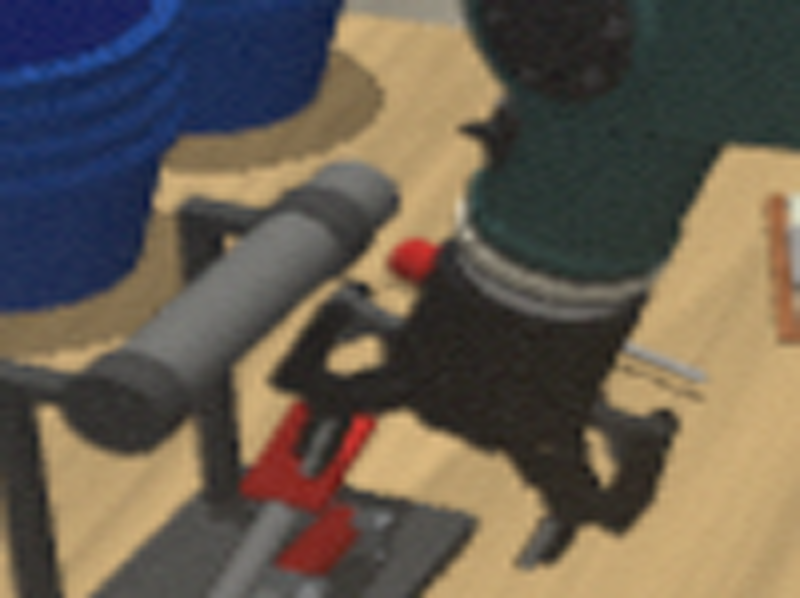

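View pics/w17.png

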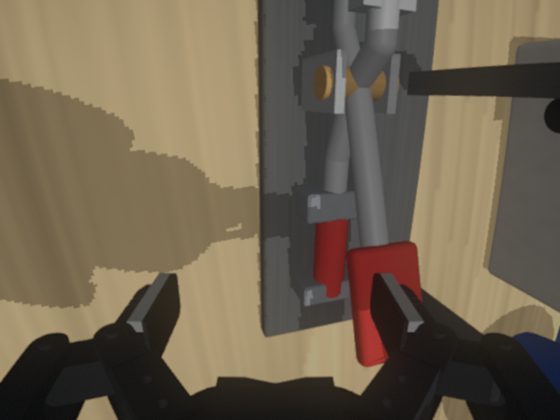

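Call:
{"op": "jog_arm", "data": {
  "rows": [
    [[0.38,-0.12,0,0,1],[0.38,-0.12,0,0,1],[0,0,0,0,1]]
  ]
}}

```text
t: 21.82
tool_pos: [0.5687, -0.1681, 0.0581]
eef_rot: [[0.298, 0.95, -0.092], [-0.039, -0.084, -0.996], [-0.954, 0.301, 0.012]]
contact_force: [-1.8, -0.3, 5.7]
width: 0.0855
```

Call:
{"op": "jog_arm", "data": {
  "rows": [
    [[0.38,-0.12,0,0,1],[0.2,-0.06,0,0,1],[0,0,0,0,1]]
  ]
}}

```text
t: 22.2
tool_pos: [0.5694, -0.1691, 0.0533]
eef_rot: [[0.3, 0.949, -0.092], [-0.04, -0.084, -0.996], [-0.953, 0.303, 0.013]]
contact_force: [-2.5, -2.2, 8.2]
width: 0.0854
```

Call:
{"op": "jog_arm", "data": {
  "rows": [
    [[0.38,-0.12,0,0,1],[0.1,-0.03,0,0,1],[0,0,0,0,1]]
  ]
}}

```text
t: 22.58
tool_pos: [0.57, -0.1696, 0.0489]
eef_rot: [[0.302, 0.949, -0.092], [-0.041, -0.084, -0.996], [-0.953, 0.304, 0.014]]
contact_force: [-2.0, -2.5, 9.8]
width: 0.0855
```

Call:
{"op": "jog_arm", "data": {
  "rows": [
    [[0.3,-0.1,0,0,1],[0.1,-0.03,0,0,1],[0,0,0,0,1]]
  ]
}}

```text
t: 22.95
tool_pos: [0.5702, -0.1703, 0.0457]
eef_rot: [[0.303, 0.949, -0.093], [-0.043, -0.084, -0.996], [-0.952, 0.305, 0.015]]
contact_force: [-5.1, -4.2, 12.3]
width: 0.0854
```

```bash
python3 - <<'E'
from h import *
go(fx([-.020,-.180,.05]))
d=cap('wrist','w18')
d=cap('side','s18'); im=cv2.cvtColor(d['frame'],cv2.COLOR_RGB2BGR)
cv2.imwrite('pics/s18c.png',cv2.resize(im[110:275,200:330],None,fx=4.8,fy=3.6,interpolation=cv2.INTER_CUBIC))
E
```

```text
delta cm [-0.47 -0.05 -0.31] pos [ 0.5702 -0.1703  0.0457] yaw(tool y) -5.05 F [-5.1 -4.2 12.3] w 0.0854 t 22.95
```

View pics/s18c.png

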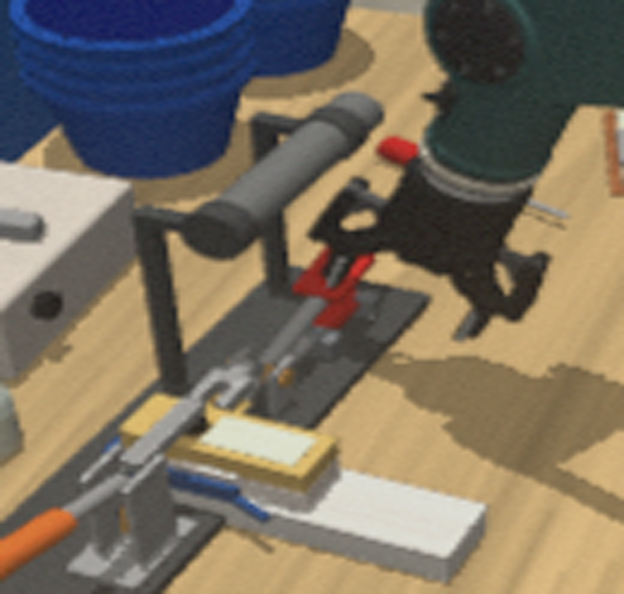

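View pics/w18.png

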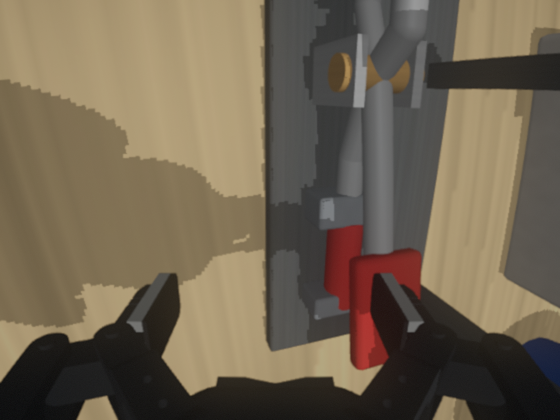

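Call:
{"op": "jog_arm", "data": {
  "rows": [
    [[0.3,-0.1,0,0,1],[0,0,0,0,1]]
  ]
}}

```text
t: 23.3
tool_pos: [0.5706, -0.1706, 0.0435]
eef_rot: [[0.304, 0.948, -0.093], [-0.043, -0.084, -0.996], [-0.952, 0.307, 0.016]]
contact_force: [-6.6, -4.1, 16.8]
width: 0.0854
```

Call:
{"op": "jog_arm", "data": {
  "rows": [
    [[0.2,-0.06,0,0,1],[0,0,0,0,1]]
  ]
}}

```text
t: 23.55
tool_pos: [0.5707, -0.1709, 0.0427]
eef_rot: [[0.305, 0.948, -0.093], [-0.044, -0.083, -0.996], [-0.951, 0.307, 0.016]]
contact_force: [-11.1, -2.6, 21.8]
width: 0.0853
```

Call:
{"op": "jog_arm", "data": {
  "rows": [
    [[0.2,-0.06,0,0,1],[0,0,0,0,1]]
  ]
}}

```text
t: 23.8
tool_pos: [0.5709, -0.1711, 0.0419]
eef_rot: [[0.306, 0.948, -0.093], [-0.045, -0.083, -0.996], [-0.951, 0.308, 0.017]]
contact_force: [-15.8, -1.6, 27.5]
width: 0.0853
```

Call:
{"op": "jog_arm", "data": {
  "rows": [
    [[-0.7,0.2,0,0,1],[-0.8,0.2,0,0,1],[-0.7,0.2,0,0,1],[-0.4,0,0,0,1],[0,0,0,0,1]]
  ]
}}

```text
t: 24.42
tool_pos: [0.5653, -0.1663, 0.06]
eef_rot: [[0.294, 0.951, -0.09], [-0.035, -0.084, -0.996], [-0.955, 0.296, 0.009]]
contact_force: [0.8, 2.3, 2.0]
width: 0.0852
```

```bash
python3 - <<'E'
from h import *
go(fx([-.1,-.180,.075]))
E
```

```text
delta cm [-3.7  -6.88  0.04] pos [ 0.5653 -0.1663  0.06  ] yaw(tool y) -5.03 F [0.8 2.3 2. ] w 0.0852 t 24.425
```

Call:
{"op": "jog_arm", "data": {
  "rows": [
    [[-0.6,0.1,0,0,1],[-0.5,-0.4,0,0,1],[-0.3,-2,0,0,1],[-0.5,-3,0,0,1],[-1,-4,0,0,1]]
  ]
}}

```text
t: 25.05
tool_pos: [0.4672, -0.1579, 0.0598]
eef_rot: [[0.294, 0.952, -0.091], [-0.036, -0.084, -0.996], [-0.955, 0.296, 0.01]]
contact_force: [-0.1, 0.7, -0.0]
width: 0.0853
```

Call:
{"op": "jog_arm", "data": {
  "rows": [
    [[-4,-3,0,0,1],[-5,-3,0,0,1],[-4,0,0,0,1],[0,0,0,0,1]]
  ]
}}

```text
t: 25.55
tool_pos: [0.3737, -0.1496, 0.1707]
eef_rot: [[0.301, 0.949, -0.093], [-0.042, -0.084, -0.996], [-0.953, 0.303, 0.014]]
contact_force: [0.4, 0.4, -0.3]
width: 0.0852
```

```bash
python3 - <<'E'
from h import *
go(fx([-.1,-.180,.075]))
cap('wrist','w19'); 
for n,(a,b,c,e) in {'side':(110,275,170,330),'top':(140,280,195,400)}.items():
    d=cap(n,n+'19'); im=cv2.cvtColor(d['frame'],cv2.COLOR_RGB2BGR)
    cv2.imwrite(f'pics/{n}19c.png',cv2.resize(im[a:b,c:e],None,fx=3.9,fy=3.6,interpolation=cv2.INTER_CUBIC))
    f=tofx(cloud(d))*1000; F=d['frame'].astype(int)
    m=(F[...,0]>60)&(F[...,1]<F[...,0]*.4)&(F[...,2]<F[...,0]*.4)&(f[...,2]>60)&(f[...,1]>-240)&(f[...,1]<-90)&(f[...,0]<60)&(f[...,0]>-10)
    q=f[m]; print(n,len(q), q.mean(0).round(1) if len(q) else '')
E
```

```text
delta cm [12.62  8.12 -0.21] pos [ 0.3737 -0.1496  0.1707] yaw(tool y) -5.05 F [ 0.4  0.4 -0.3] w 0.0852 t 25.55
side 164 [  26.3 -185.    90.7]
top 230 [  27.7 -191.5   93.7]
```

View pics/side19c.png

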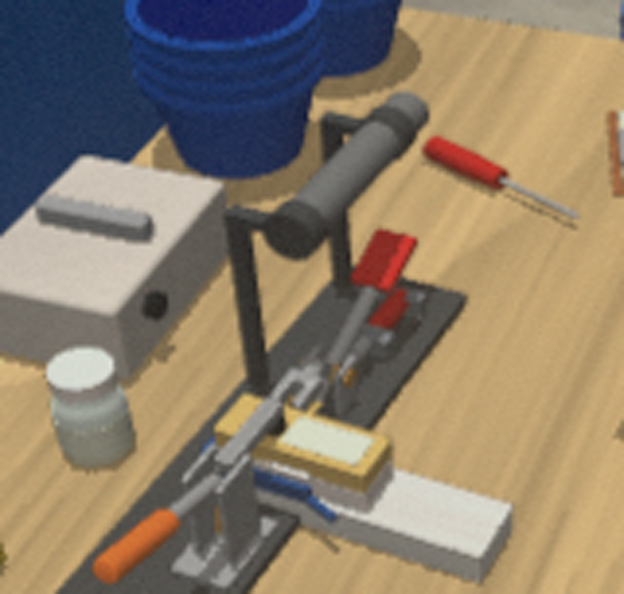

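View pics/w19.png

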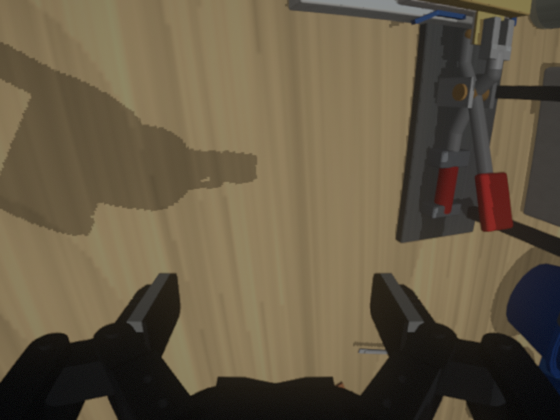

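View pics/top19c.png

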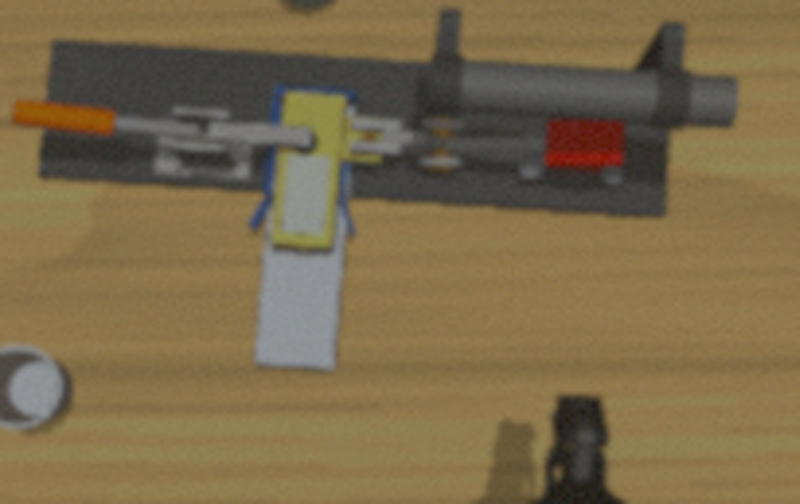

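Call:
{"op": "jog_arm", "data": {
  "rows": [
    [[-0.5,4,-2,0,1],[0.5,4,-2,0,1],[0.5,4,-2,0,1],[0.5,2,0,0,1],[0,0,0,0,1]]
  ]
}}

```text
t: 26.32
tool_pos: [0.515, -0.0998, 0.1954]
eef_rot: [[0.29, 0.953, -0.089], [-0.034, -0.083, -0.996], [-0.956, 0.292, 0.009]]
contact_force: [-1.5, -0.2, -0.8]
width: 0.0851
```

```bash
python3 - <<'E'
from h import *
d=cap('wrist','w20'); im=cv2.cvtColor(d['frame'],cv2.COLOR_RGB2BGR)
uv=proj(d,fx([.03,-.04,.052]))[0]; print(uv)
x,y=np.clip(uv.astype(int),[80,60],[480,360]); cv2.imwrite('pics/w20c.png',cv2.resize(im[y-60:y+60,x-80:x+80],None,fx=5,fy=5,interpolation=cv2.INTER_CUBIC))
f=tofx(cloud(d))*1000; z=f[...,2]
m=(z>66)&(z<75)&(abs(f[...,1])<30)&(f[...,0]<70); n,l,s,c=cv2.connectedComponentsWithStats(m.astype(np.uint8)); i=1+np.argmax(s[1:,4]); k=f[l==i]
print('case',k.min(0).round(1),k.max(0).round(1))
E
```

```text
[344.21431195 102.59910224]
case [-59.6 -20.8  66. ] [60.6 24.3 75. ]
```

View pics/w20c.png

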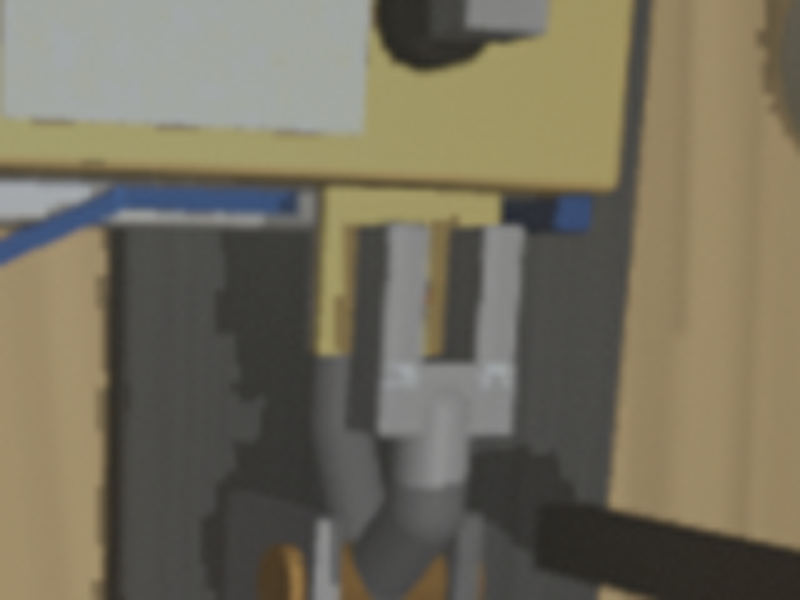

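Call:
{"op": "jog_arm", "data": {
  "rows": [
    [[-4,3,-0.5,0,1],[-3,4,-0.5,0,1],[0,4,0,0,1],[0,2,0,0,1],[0,0,0,0,1]]
  ]
}}

```text
t: 27.0
tool_pos: [0.6185, -0.0994, 0.3025]
eef_rot: [[0.293, 0.952, -0.091], [-0.036, -0.085, -0.996], [-0.955, 0.295, 0.009]]
contact_force: [0.1, 0.6, -0.8]
width: 0.0855
```

```bash
python3 - <<'E'
from h import *
d=cap('wrist','w21'); im=cv2.cvtColor(d['frame'],cv2.COLOR_RGB2BGR)
uv=proj(d,fx([.03,-.04,.052]))[0]; print(uv)
x,y=np.clip(uv.astype(int),[60,45],[500,375]); cv2.imwrite('pics/w21c.png',cv2.resize(im[y-45:y+45,x-60:x+60],None,fx=6.5,fy=6.5,interpolation=cv2.INTER_CUBIC))
E
```

```text
[212.56683673 110.223685  ]
```

View pics/w21c.png

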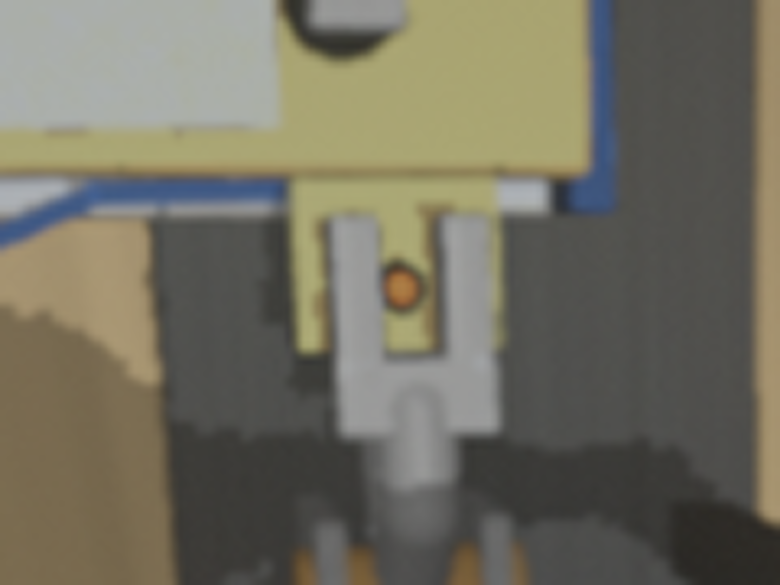

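```bash
python3 - <<'E'
from h import *
d=pickle.load(open('w21.pkl','rb')); f=tofx(cloud(d))*1000; F=d['frame'].astype(int)
x,y=212,110; s=np.s_[y-10:y+10,x-10:x+12]; m=(F[s][...,0]>F[s][...,2]+60)&(F[s][...,0]>F[s][...,1]*1.4)
print('pin',f[s][m].round(1)[:12].tolist())
fl=f[y+6:y+10,x-14:x-11,2]; print('flange z',np.nanmedian(f[y-14:y-10,x-2:x+4,2]), fl.round(1).tolist())
a=pickle.load(open('top0.pkl','rb'))['frame'].astype(int); t=cap('top','top21')['frame'].astype(int)
for n,(u,v,r) in dict(beaker=(200,247,18),jar=(273,128,16),dish=(166,160,20),brush=(150,310,28),driver=(428,190,25)).items(): print(n,abs(a-t)[v-r:v+r,u-r:u+r].mean().round(1))
E
```

```text
pin [[29.1, -36.5, 55.4], [30.1, -36.5, 56.2], [31.4, -36.5, 54.7], [31.1, -37.5, 56.4], [32.3, -37.6, 55.6], [32.3, -38.6, 55.5], [28.9, -39.6, 56.2], [29.9, -39.6, 56.7], [31.0, -39.6, 56.3], [32.1, -39.6, 56.9], [28.8, -40.7, 56.2], [29.8, -40.7, 57.0]]
flange z 52.82327499493342 [[52.5, 52.9, 54.5], [51.8, 53.5, 52.2], [54.4, 54.1, 53.0], [13.9, 13.2, 12.8]]
beaker 8.2
jar 8.4
dish 6.9
brush 8.3
driver 8.1
```

View pics/top21.png

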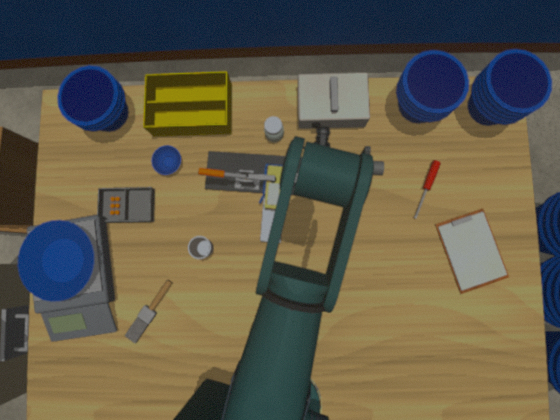

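The pin stands about 3.5 mm above the flange. The handle is back up, the clamp is shut, the other things haven't moved, and the arm is clear (zero force). Handing in.

```bash
python3 -c "
from h import *
s=robot.state(); print(s['t'],s['contact_force']); print(job_done())"
```

```text
27.1 [-0.35768253  1.12824309 -0.32882469]
the job is handed in; nothing more can be done
None
```

The job is done and was handed in at 27.1 s. The case is home against the blue stop and clamped, the stud has clicked, and the pliers' handle has sprung back up.

**What I did**
- I gripped the case near its -x end, laid it on the bed and slid it in. It stopped against the blue stop at about 10 N.
- I pushed the orange handle past its dead point with the shut fingers. It snapped shut, and the pad rests on the case.
- Jogging cannot tilt the tool, so I pushed the arm against its reach limit until the tool leaned about 17°, not the suggested 45°. I then pressed the red pad about 22 mm with one opened finger from under the pipe, up to a firm stop at about 27 N upward (32 N in all), and let it spring back.

**Last checks**
- **Stud:** the orange pin shows in the hole about 3.5 mm above the flange (about 56 mm against 53 mm).
- **Case:** its front edge sits at the stop (x about 60.6 mm).
- **Handle:** the red pad is back at its resting height of 91–94 mm.
- **Other things:** the beaker, jar, dish, brush and driver look unmoved in the top view.
- **Arm:** it was touching nothing.

**Doubts**
- **Joint 3:** while I was gaining the tilt it read 15.686°, against its 15.69° limit. That is at the limit within rounding, but I could not confirm it stayed inside.
- **Fixture position:** the top and wrist cameras disagreed by about 2 mm, so I used a value in between.

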